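Unload the balm-stick cooling carousel

ROBOT

A 7-joint arm with a two-finger parallel gripper is mounted at the origin on the work surface. World frame = base frame: x ahead of the robot, y to its left, z up, the work surface at z = 0. Lengths are in mm, angles in rad, forces in N, time in s.
With the tool pointing down it reaches from about 400 to 875 mm from the base axis. Payload 4.4 kg.
Tool frame: the origin (TCP) lies midway between the tips of the shut fingers; the grasp point (between the pads) lies 19 mm behind it; z points along the fingers, y is the line along which they close (so a half turn about z gives the same grasp; the last joint's range is limited). The gripper opens to 85 mm and grips with 20 to 120 N. Pads are 22 mm wide; open, the fingers measure 114 mm over their backs; the gripper's body (76 mm by 85 mm) begins 54 mm behind the grasp point. The pads swing forward as they close: fully open they stand 13 mm farther back than shut.
Start: joints at [-1.299, 0.628, 0.038, 1.517, -0.027, 0.996, -0.02], TCP at [215.395, 613.289, 231.313] pointing down, gripper open.
Joint ranges: [-3.06, 3.06], [-0.37, 2.12], [-1.25, 1.32], [0.18, 2.47], [-1.1, 4.24], [0.23, 1.98], [-2.94, 2.94]. Speed limits (rad/s): [2.57, 2.57, 3.14, 3.14, 3.14, 3.14, 3.14].

INTERFACE

Orientations are given as [roll, pitch, yaw] about the fixed x, y, z axes, in that order (R = Rz(yaw) Ry(pitch) Rx(roll)).
In Python, from cell import read_state, get_image, finish_job gives the robot as it stands.
- The arm moves only by the tool send_rows, never from a script. Its argument "series" is a list of rows, each an object of numbers: "ax", "ay", "az": the turn, a rotation vector about the tool's x, y, z in rad; "dx", "dy", "dz": the shift along the tool's x, y, z in cm; "hand": the closure, from 0 (fully open) to 1 (shut). In form: [{"ax": .., "ay": .., "az": .., "dx": .., "dy": .., "dz": .., "hand": ..}, ...]. A call has 1 to 10 rows; each row is the pose to reach, as a shift and turn from the pose commanded when the call began, along the tool's axes at that moment; what a row does not reach only later rows make up. A row lasts 1/10 s, in which the tool goes at most 50 mm and 8.59 degrees, less where a joint would pass 70% of its speed; a pose out of reach is approached as far as the arm can. A call with a gripper value outside its range is refused whole. The fingers move at their own pace and stop on an object; the grip force is fixed at half the most. Time passes only in rows, so rows that repeat a pose let the fingers close. It gives the time, the measured TCP pose, the force, the opening and the grip force at its end, in the units of the state.
- read_state(): the state, without advancing time (a new reading comes with each control period).
- get_image(name): name is "scene" or "top" or "wrist"; returns a dict with "pixels" (384x512x3 uint8, red, green, blue), "mtx" (3x3 intrinsics, pixels), "k1" (the pictures are not rectified: a ray, as slopes to the right and down, at radius r is drawn at 1 + k1 r^2 times it, then the intrinsics apply), "R" (3x3) and "t" (3): a world point X has camera coordinates R X + t. Camera axes: x right, y down, z forward; pixel columns grow to the right and rows downward; lengths in mm; the calibration is good to about 2 mm. A picture is of the moment at which its call begins. There is no depth.
- finish_job(): hands the job in; it is judged then, once.
The state is a dict: "clock": time; "qpos": joint angles; "qd": joint speeds; "tau": joint torques, N m; "eef_pos": TCP position; "tool_rot": TCP orientation; "force": force on the tool from outside, world axes, zero at the start; "torque": the same for the moment, N m; "width": finger opening in mm; "gripper_force": force on a finger pad.
Only numpy, scipy, OpenCV 4.12 (cv2) and the standard library are available. Lean on these libraries where they do the work, as an engineer would, in place of code of your own. Each camera call takes 0.05 s, during which the arm holds its last target. There are 200 camera calls.

TASK

Lift the balm sticks straight up out of the carousel's open side by their narrow twist bases and stand them upright and apart in the steel pan; then turn the table by its handle to the other detent, so that the covered side's sticks come out into the open, and unload those into the pan in the same way. When all are in the pan, swing the empty table back to its home detent and lay the lid flat and square on the pan. Tip no stick over on the way and leave everything else on the bench where it is.

Things in the scene. Friction and masses are not known exactly. Their poses are not given: they have to be found in the camera images.
- stick1_mid (a point): balm stick 1 of the open bank (uncovered at home): a cream round barrel 34 mm in diameter and 40 mm tall with a narrower white round twist base, 22 mm in diameter and 24 mm tall, on top; 64 mm in all, 50 g. This point is on its axis (z), 32 mm above its foot. The barrel is sunk to its top edge in a cup with 1 mm play all round; only the twist base stands out. May be absent.
- stick2_mid (a point): balm stick 2 of the open bank (uncovered at home): a cream round barrel 34 mm in diameter and 40 mm tall with a narrower white round twist base, 22 mm in diameter and 24 mm tall, on top; 64 mm in all, 50 g. This point is on its axis (z), 32 mm above its foot. The barrel is sunk to its top edge in a cup with 1 mm play all round; only the twist base stands out. May be absent.
- stick3_mid (a point): balm stick 3 of the open bank (uncovered at home): a cream round barrel 34 mm in diameter and 40 mm tall with a narrower white round twist base, 22 mm in diameter and 24 mm tall, on top; 64 mm in all, 50 g. This point is on its axis (z), 32 mm above its foot. The barrel is sunk to its top edge in a cup with 1 mm play all round; only the twist base stands out. May be absent.
- stick4_mid (a point): balm stick 4 of the covered bank (under the clear cover at home): a cream round barrel 34 mm in diameter and 40 mm tall with a narrower white round twist base, 22 mm in diameter and 24 mm tall, on top; 64 mm in all, 50 g. This point is on its axis (z), 32 mm above its foot. The barrel is sunk to its top edge in a cup with 1 mm play all round; only the twist base stands out. May be absent.
- stick5_mid (a point): balm stick 5 of the covered bank (under the clear cover at home): a cream round barrel 34 mm in diameter and 40 mm tall with a narrower white round twist base, 22 mm in diameter and 24 mm tall, on top; 64 mm in all, 50 g. This point is on its axis (z), 32 mm above its foot. The barrel is sunk to its top edge in a cup with 1 mm play all round; only the twist base stands out. May be absent.
- stick6_mid (a point): balm stick 6 of the covered bank (under the clear cover at home): a cream round barrel 34 mm in diameter and 40 mm tall with a narrower white round twist base, 22 mm in diameter and 24 mm tall, on top; 64 mm in all, 50 g. This point is on its axis (z), 32 mm above its foot. The barrel is sunk to its top edge in a cup with 1 mm play all round; only the twist base stands out. May be absent.
- turntable (a joint): turning angle of the carousel's round table, rad, counter-clockwise from above; 0 is the home detent, where it starts, 2.094 (120 degrees) the other detent; end stops at -0.12 and 2.21. A sprung plunger holds it at each detent and draws it in over about the last 0.03 rad; leaving or entering one takes about 5 N at the handle. In between it turns with light friction.
- carousel_axis (a point): the turntable's vertical axis at the height of the cup rims, 88 mm above the bench; x, y are the fixed base's axes. The table is a disc of 132 mm radius, its top 45 mm above the bench, with six grey cups (44 mm outside, 40 mm deep) on a circle of 90 mm radius. At home the open bank's cups are at -100, -60, -20 degrees from x, the covered bank's at 160, 120, 80 degrees.
- carousel: the carousel's base, fixed, a plate about 300 x 260 mm with the plunger's block on its +x side; origin on the bench under the turntable's axis. A flat clear cover (underside 126 mm, top 134 mm above the bench) spans the half with y above 10 mm in this frame; the -y half is open. With the table turned to 2.094 the covered bank's cups come to -80, -120 and -160 degrees from x, in the open.
- turn_handle (a point): the turntable's handle: an upright round steel post 14 mm in diameter standing on the disc 120 mm from its axis, from 45 to 150 mm above the bench. This point is on its axis, 25 mm below its top. Seen in the base's frame it is at -150 degrees at home and at -30 degrees at the other detent, always on the open side on the way between.
- pan: open steel pan fixed on the bench, outside 250 mm (its x) by 160 mm (its y) by 80 mm high, walls and floor 4 mm. Origin: centre of its underside, on the bench; z up.
- lid_grip (a point): the pan's loose flat steel lid, a plate 262 mm (its x) by 172 mm (its y) by 4 mm, about 0.35 kg, with a black block grip in the middle: 60 mm along x, 14 mm along y, rising 28 mm above the plate. It starts flat on the bench, grip up. This point is the centre of the grip, 18 mm above the lid's underside. Either way round fits.
- small_bowl: small steel bowl, 80 mm across; a bystander, origin at its underside
- amber_jar: small amber jar, 48 mm across, 50 mm tall; a bystander, origin at its underside
- white_jar: small white jar, 52 mm across, 45 mm tall; a bystander, origin at its underside
- spatula: steel spatula 200 mm long lying near the robot; a bystander

How it is judged (in metres and radians):
On the way, in this order (a step that is already met when the one before it is completed fails the run):
1. the open bank's sticks stand upright in the pan, let go (x of stick1_mid in the frame of pan between -0.121 and 0.121 m and y of stick1_mid in the frame of pan between -0.076 and 0.076 m and z of stick1_mid in the frame of pan between 0.031 and 0.041 m and angle between each of stick1_mid, stick2_mid, stick3_mid's own z axis and vertical below 0.1 rad and linear speed of each of stick1, stick2, stick3 below 0.03 m/s and contact force between the fingers and stick1 below 0.2 N and x of stick2_mid in the frame of pan between -0.121 and 0.121 m and y of stick2_mid in the frame of pan between -0.076 and 0.076 m and z of stick2_mid in the frame of pan between 0.031 and 0.041 m and contact force between the fingers and stick2 below 0.2 N and x of stick3_mid in the frame of pan between -0.121 and 0.121 m and y of stick3_mid in the frame of pan between -0.076 and 0.076 m and z of stick3_mid in the frame of pan between 0.031 and 0.041 m and contact force between the fingers and stick3 below 0.2 N), for 0.2 s.
2. the table rests at the other detent, handle let go (value of joint turntable between 2.0444 and 2.1444 rad and velocity of joint turntable between -0.05 and 0.05 rad/s and contact force between the fingers and turntable below 0.2 N), for 0.3 s.
3. the other bank's sticks stand upright in the pan, let go (x of stick4_mid in the frame of pan between -0.121 and 0.121 m and y of stick4_mid in the frame of pan between -0.076 and 0.076 m and z of stick4_mid in the frame of pan between 0.031 and 0.041 m and angle between each of stick4_mid, stick5_mid, stick6_mid's own z axis and vertical below 0.1 rad and linear speed of each of stick4, stick5, stick6 below 0.03 m/s and contact force between the fingers and stick4 below 0.2 N and x of stick5_mid in the frame of pan between -0.121 and 0.121 m and y of stick5_mid in the frame of pan between -0.076 and 0.076 m and z of stick5_mid in the frame of pan between 0.031 and 0.041 m and contact force between the fingers and stick5 below 0.2 N and x of stick6_mid in the frame of pan between -0.121 and 0.121 m and y of stick6_mid in the frame of pan between -0.076 and 0.076 m and z of stick6_mid in the frame of pan between 0.031 and 0.041 m and contact force between the fingers and stick6 below 0.2 N), for 0.2 s.
4. the table rests at its home detent again, handle let go (value of joint turntable between -0.05 and 0.05 rad and velocity of joint turntable between -0.05 and 0.05 rad/s and contact force between the fingers and turntable below 0.2 N), for 0.3 s.
At the end, for the whole second after the job is handed in: Every stick stands on the pan's floor inside its walls, upright within 0.1 rad; the table is at rest within 0.05 rad of home; the lid lies level on the pan's rim, centred within 12 mm and square within 0.1 rad; all at rest and let go (all of step 1 and all of step 3 and all of step 4 and horizontal distance between lid_grip and pan below 0.012 m and angle between the x axis of lid_grip and the x axis of pan, either way round below 0.1 rad and angle between lid_grip's own z axis and vertical below 0.04 rad and z of lid_grip in the frame of pan between 0.094 and 0.102 m and linear speed of lid below 0.02 m/s); the robot touches nothing.
It fails at once if a stick is tipped over (more than 0.7 rad from upright) (angle between any of stick1_mid, stick2_mid, stick3_mid, stick4_mid, stick5_mid, stick6_mid's own z axis and vertical above 0.7 rad).
It fails at once if the small bowl, a jar or the spatula is moved more than 30 mm (distance of any of small_bowl, amber_jar, white_jar, spatula from where it was at the start of the episode above 0.03 m).
Of stick1, stick2, stick3 only 1 to 3 are there at a start; the rules pass over those that are not, and their reading is None.
Of stick4, stick5, stick6 only 2 to 3 are there at a start; the rules pass over those that are not, and their reading is None.
At some moment in a run one of lid may be knocked a few centimetres aside while the robot is not near it.
It also fails if it takes over 210 s, if anything falls off the work surface, if the arm or the gripper's body presses on something with over 40 N, if the wrist force passes 120 N, or if a joint passes its speed limit or range.

## Working session

There is one attempt and no reset: what is moved stays moved. The work goes in short steps, Python scripts to look and compute and a tool call to move; the robot and the scene stay as the last step left them, time stands still between calls to the robot, and variables do not carry over. Pictures are saved under pics/ and viewed, at most 14 in all, crops included, and the job is handed in when it is done.

Besides the shell and the picture viewer there is one more tool, called after "Request:" as name(argument=value, ...) on one line, values as JSON. send_rows: Moves the arm, as the interface text tells. Its arguments: {"type":"object","properties":{"series":{"type":"array","items":{"type":"object","properties":{"ax":{"type":"number"},"ay":{"type":"number"},"az":{"type":"number"},"dx":{"type":"number"},"dy":{"type":"number"},"dz":{"type":"number"},"hand":{"type":"number"}}}}},"required":["series"]}

```bash
mkdir -p pics; cat > h.py <<'E'
import numpy as np, cv2
from cell import read_state, get_image, finish_job
from scipy.spatial.transform import Rotation as Rn
def save(n,f):
    d=get_image(n); cv2.imwrite('pics/'+f,d['pixels'][:,:,::-1]); return d
def ray(d,u,v):
    m=np.array(d['mtx']);x=(u-m[0,2])/m[0,0];y=(v-m[1,2])/m[1,1]
    rd=np.hypot(x,y);r=rd
    for _ in range(30): r=rd/(1+d['k1']*r*r)
    s=r/rd if rd>0 else 1
    R=np.array(d['R']);t=np.array(d['t']); return -R.T@t, R.T@np.array([x*s,y*s,1])
def at(d,u,v,z):
    c,w=ray(d,u,v); return c+w*(z-c[2])/w[2]
def proj(d,X):
    X=np.atleast_2d(X);p=X@np.array(d['R']).T+np.array(d['t']);s=p[:,:2]/p[:,2:]
    s=s*(1+d['k1']*(s**2).sum(1,keepdims=True));m=np.array(d['mtx'])
    return np.c_[s[:,0]*m[0,0]+m[0,2],s[:,1]*m[1,1]+m[1,2]]
E
python3 - <<'E'
from h import *
import pickle
s=read_state();print({k:np.round(v,3).tolist() for k,v in s.items()})
for n in('top','scene'):
    d=save(n,n+'0.png');pickle.dump(d,open(n+'0.pkl','wb'));print(n,np.round(-np.array(d['R']).T@d['t']),d['mtx'],d['k1'])
E
```

```text
{'clock': 0.0, 'qpos': [-1.299, 0.629, 0.038, 1.518, -0.027, 0.996, -0.02], 'qd': [-0.002, 0.0, -0.002, -0.0, 0.001, 0.0, -0.001], 'tau': [-0.001, -56.34, 1.226, -19.344, 0.011, 0.011, 0.0], 'eef_pos': [215.149, 612.667, 230.409], 'tool_rot': [-3.14, 0.0, 2.804], 'force': [0.345, -0.046, 0.495], 'torque': [0.036, -0.01, -0.005], 'gripper_force': 0.0, 'width': 85.423}
top [ 378.    3. 1282.] [[419.56871967   0.         254.46622308]
 [  0.         419.56871967 190.78416997]
 [  0.           0.           1.        ]] -0.012293507243117615
scene [972. 414. 885.] [[413.2521693    0.         260.29917488]
 [  0.         413.2521693  192.91064988]
 [  0.           0.           1.        ]] 0.020259776411965868
```

View pics/top0.png

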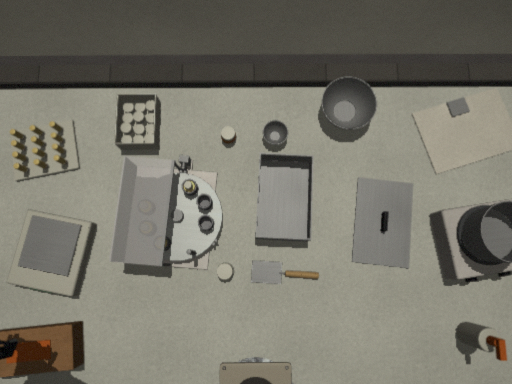

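View pics/scene0.png

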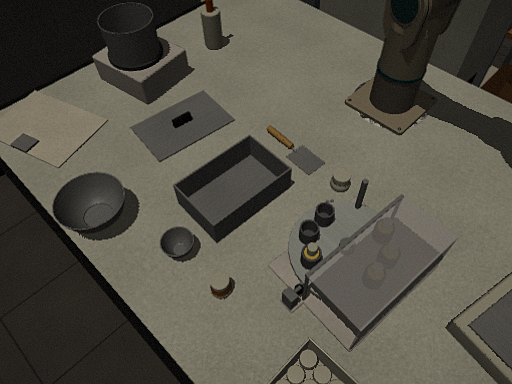

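The top view shows the arm's base at the bottom, so image up is +x and left is +y. The carousel axis is near (177,215), with one open-bank stick at (190,187) and two empty cups at (205,203) and (205,224). Three covered sticks show at about (147,206), (147,228) and (163,243). The handle is at (193,255), the pan at (285,198) and the lid at (384,222). Next I'll zoom in for measurements.

```bash
python3 - <<'E'
from h import *
a=cv2.imread('pics/top0.png');b=cv2.imread('pics/scene0.png')
f=lambda im,k:cv2.convertScaleAbs(cv2.resize(im,None,fx=k,fy=k,interpolation=cv2.INTER_CUBIC),alpha=1.6)
cv2.imwrite('pics/c1.png',np.hstack([f(a[145:275,105:225],3.3),f(b[170:300,265:385],3.3)]))
cv2.imwrite('pics/c2.png',f(a[145:275,240:420],4))
E
```

```text
(no output)
```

View pics/c1.png

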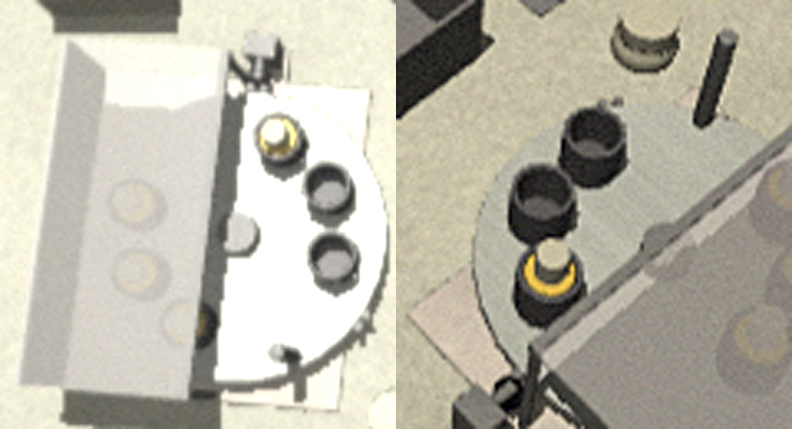

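View pics/c2.png

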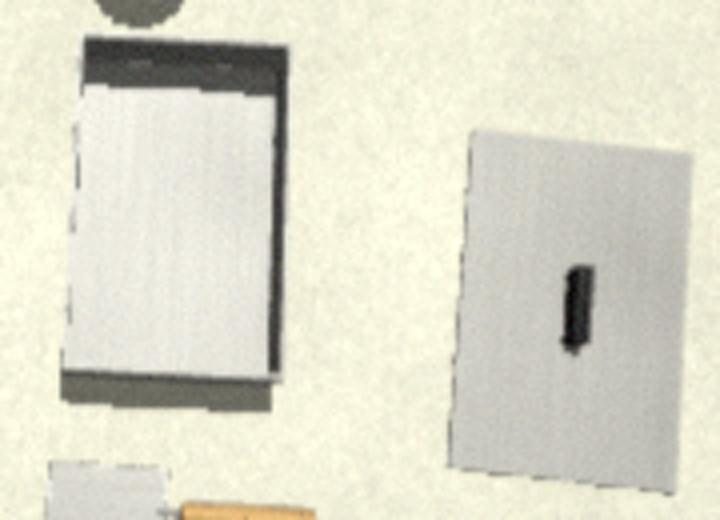

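The crops show cup rims near c1 (329,186) and (335,258), the stick cap at (272,132) and the handle top at (277,351). They also give clear pan and lid corners in c2. I'll fit poses from these points.

```bash
cat >> h.py <<'E'
def plan(x,y,z,yaw,s=None):
    """shift (cm) and az from the present pose to a tool-down pose; commanded pose ~ measured"""
    s=s or read_state();R=Rn.from_euler('xyz',s['tool_rot']).as_matrix()
    d=R.T@(np.array([x,y,z])-s['eef_pos'])/10
    T=Rn.from_euler('xyz',[np.pi,0,yaw]).as_matrix()
    return np.round(np.r_[d,Rn.from_matrix(R.T@T).as_rotvec()],3)
E
python3 - <<'E'
from h import *
import pickle
from scipy.optimize import least_squares
t=pickle.load(open('top0.pkl','rb'));s=pickle.load(open('scene0.pkl','rb'))
L=lambda u,v:(105+u/3.3-.35,145+v/3.3-.35);Q=lambda u,v:(265+(u-396)/3.3-.35,170+v/3.3-.35)
P=lambda u,v:(240+u/4-.4,145+v/4-.4)
obs=[(t,L(329,186),90,-60,88),(t,L(335,258),90,-100,88),(t,L(272,132),90,-20,112),(t,L(277,351),120,-150,150),
(s,Q(595,138),90,-100,88),(s,Q(544,195),90,-60,88),(s,Q(549,247),90,-20,112),(s,Q(727,37),120,-150,150)]
def f(p):
    r=[]
    for d,uv,R,a,z in obs:
        A=np.radians(a)+p[2]; r+=list(proj(d,[p[0]+R*np.cos(A),p[1]+R*np.sin(A),z])[0]-uv)
    return r
o=least_squares(f,[400,230,0]);print('car',o.x,np.round(o.fun,1))
def box(corners,w,h,z,g):
    pts=np.array([[w/2,h/2],[w/2,-h/2],[-w/2,-h/2],[-w/2,h/2]])
    def f(p):
        c,q=np.cos(p[2]),np.sin(p[2]);X=pts@np.array([[c,q],[-q,c]])+p[:2]
        return (proj(t,np.c_[X,np.full(4,z)])-corners).ravel()
    o=least_squares(f,g);print(o.x,np.round(o.fun,1))
box([P(85,37),P(289,46),P(280,382),P(62,370)],250,160,80,[400,-100,0])
box([P(474,130),P(692,153),P(674,494),P(449,467)],262,172,4,[300,-380,0])
for n,u,v,z in(('white',225,272,45),('amber',228,134,50),('bowl',275,132,30)):print(n,at(t,u,v,z))
E
```

```text
car [ 5.25521849e+02  2.28356929e+02 -9.51853535e-02] [-0.3 -0.5 -0.8 -1.1  1.  -0.7 -0.2  0.2 -0.  -2.1 -0.4 -1.6  1.   1.9
  0.4 -0.2]
[ 5.76150691e+02 -8.57983673e+01 -6.20800114e-02] [-1.6 -1.   1.4 -0.2  0.8  0.7 -0.7  0.5]
[ 5.07780596e+02 -3.90951433e+02 -1.20195205e-01] [-0.3 -0.3  0.3  0.2  0.4 -0.  -0.4  0.1]
white [359.61137666  87.52155597  45.        ]
amber [774.03990776  80.98485478  50.        ]
bowl [786.22874347 -63.88444849  30.        ]
```

```bash
python3 -c "
from h import *
print(plan(607,190,231,1.4756))"
```

```text
[-5.0976e+01 -2.6902e+01 -6.0000e-03 -1.0000e-03  1.0000e-03  1.3280e+00]
```

Request:
send_rows(series=[{"dx": -25,"dy": -13,"dz": 0,"az": 0.7,"hand": 0.3},{"dx": -25,"dy": -13,"dz": 0,"az": 0.7,"hand": 0.5},{"dx": -25,"dy": -13,"dz": 0,"az": 0.7,"hand": 0.5},{"dx": -25,"dy": -13,"dz": 0,"az": 0.7,"hand": 0.5},{"dx": -25,"dy": -13,"dz": 0,"az": 0.7,"hand": 0.5},{"dx": -51,"dy": -26.9,"dz": 0,"az": 1.328,"hand": 0.5},{"dx": -51,"dy": -26.9,"dz": 0,"az": 1.328,"hand": 0.5},{"dx": -51,"dy": -26.9,"dz": 0,"az": 1.328,"hand": 0.5},{"dx": -51,"dy": -26.9,"dz": 0,"az": 1.328,"hand": 0.5},{"dx": -51,"dy": -26.9,"dz": 0,"az": 1.328,"hand": 0.5}])

```text
invalid input at $.series[0]: expected keys ax, ay, az, dx, dy, dz, hand
```

Request:
send_rows(series=[{"ax": 0,"ay": 0,"dx": -25,"dy": -13,"dz": 0,"az": 0.7,"hand": 0.3},{"ax": 0,"ay": 0,"dx": -25,"dy": -13,"dz": 0,"az": 0.7,"hand": 0.5},{"ax": 0,"ay": 0,"dx": -25,"dy": -13,"dz": 0,"az": 0.7,"hand": 0.5},{"ax": 0,"ay": 0,"dx": -25,"dy": -13,"dz": 0,"az": 0.7,"hand": 0.5},{"ax": 0,"ay": 0,"dx": -25,"dy": -13,"dz": 0,"az": 0.7,"hand": 0.5},{"ax": 0,"ay": 0,"dx": -51,"dy": -26.9,"dz": 0,"az": 1.328,"hand": 0.5},{"ax": 0,"ay": 0,"dx": -51,"dy": -26.9,"dz": 0,"az": 1.328,"hand": 0.5},{"ax": 0,"ay": 0,"dx": -51,"dy": -26.9,"dz": 0,"az": 1.328,"hand": 0.5},{"ax": 0,"ay": 0,"dx": -51,"dy": -26.9,"dz": 0,"az": 1.328,"hand": 0.5},{"ax": 0,"ay": 0,"dx": -51,"dy": -26.9,"dz": 0,"az": 1.328,"hand": 0.5}])

```text
clock: 1.1
eef_pos: [556.3, 245.4, 230.9]
tool_rot: [-3.141, 0.0, 1.472]
force: [1.6, 0.2, -0.3]
width: 42.8
gripper_force: 0.0
```

Request:
send_rows(series=[{"ax": 0,"ay": 0,"dx": 0,"dy": 0,"dz": 0,"az": 0,"hand": 0.5}])

```text
clock: 1.2
eef_pos: [560.9, 237.7, 231.5]
tool_rot: [3.136, 0.005, 1.463]
force: [-0.2, -1.2, 0.9]
width: 42.8
gripper_force: 0.0
```

```bash
python3 -c "
from h import *
import pickle
s=read_state();print(s['eef_pos'],s['tool_rot'],s['width'],s['qpos'])
d=save('wrist','w1.png');pickle.dump(d,open('w1.pkl','wb'));print(np.round(-np.array(d['R']).T@d['t']),np.round(proj(d,[[607,190,112],[525.5,228.4,88]])))
print(plan(607,190,231,1.4756))"
```

```text
[560.92202991 237.65979317 231.53051046] [3.1364784  0.0053114  1.46318328] 42.75187950370706 [-0.70337219  0.59796263  0.41121584  1.64651667 -0.27106041  0.95236385
 -0.30580693]
[567. 304. 373.] [[312. 225.]
 [223. 188.]]
[-4.671e+00  5.404e+00  2.800e-02  1.000e-03  2.000e-03 -8.000e-03]
```

View pics/w1.png

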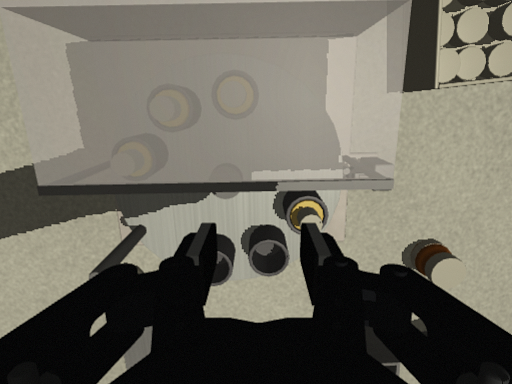

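The wrist view shows the stick cap at (311,222) against a prediction of (312,225), so the fit is good. I'll move above it.

Request:
send_rows(series=[{"ax": 0,"ay": 0,"dx": -4.7,"dy": 5.4,"dz": 2,"az": -0.01,"hand": 0.5},{"ax": 0,"ay": 0,"dx": -4.7,"dy": 5.4,"dz": 6,"az": -0.01,"hand": 0.5},{"ax": 0,"ay": 0,"dx": -4.7,"dy": 5.4,"dz": 9,"az": -0.01,"hand": 0.5},{"ax": 0,"ay": 0,"dx": -4.7,"dy": 5.4,"dz": 9,"az": -0.01,"hand": 0.5},{"ax": 0,"ay": 0,"dx": -4.7,"dy": 5.4,"dz": 9,"az": -0.01,"hand": 0.5}])

```text
clock: 1.75
eef_pos: [603.9, 196.6, 141.2]
tool_rot: [-3.14, -0.001, 1.488]
force: [-0.3, -0.1, 0.5]
width: 42.4
gripper_force: 0.0
```

```bash
python3 -c "
from h import *
import pickle
s=read_state();print(s['eef_pos'],s['tool_rot'],s['force'])
d=save('wrist','w2.png');pickle.dump(d,open('w2.pkl','wb'));print(np.round(proj(d,[[607,190,112],[607,190,88]])))
print(plan(607,190,231,1.4756))"
```

```text
[603.94797404 196.61376343 141.205897  ] [-3.13980813e+00 -5.00134636e-04  1.48782114e+00] [-0.32302224 -0.11175878  0.47030212]
[[265. 228.]
 [264. 214.]]
[-6.510e-01  2.640e-01 -8.847e+00  1.000e-03 -1.000e-03  1.200e-02]
```

View pics/w2.png

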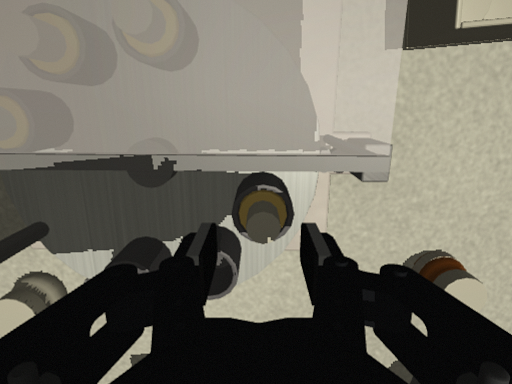

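The cap top is at (264,226), within 2 px of the prediction. I'll descend and grip.

Request:
send_rows(series=[{"ax": 0,"ay": 0,"dx": -0.65,"dy": 0.3,"dz": 0,"az": 0.01,"hand": 0.5},{"ax": 0,"ay": 0,"dx": -0.65,"dy": 0.3,"dz": 2.5,"az": 0.01,"hand": 0.5},{"ax": 0,"ay": 0,"dx": -0.65,"dy": 0.3,"dz": 5,"az": 0.01,"hand": 0.5},{"ax": 0,"ay": 0,"dx": -0.65,"dy": 0.3,"dz": 5,"az": 0.01,"hand": 0.5},{"ax": 0,"ay": 0,"dx": -0.65,"dy": 0.3,"dz": 5,"az": 0.01,"hand": 0.7},{"ax": 0,"ay": 0,"dx": -0.65,"dy": 0.3,"dz": 5,"az": 0.01,"hand": 0.9},{"ax": 0,"ay": 0,"dx": -0.65,"dy": 0.3,"dz": 5,"az": 0.01,"hand": 0.9},{"ax": 0,"ay": 0,"dx": -0.65,"dy": 0.3,"dz": 5,"az": 0.01,"hand": 0.9}])

```text
clock: 2.6
eef_pos: [607.1, 188.7, 93.2]
tool_rot: [-3.142, -0.001, 1.476]
force: [-4.7, 0.3, 6.7]
width: 19.7
gripper_force: 58.8
```

```bash
python3 -c "
from h import *
c,q=np.cos(-.062),np.sin(-.062)
for a,b in((60,35),(60,-35),(-60,35),(-60,-35)):print(576.2+c*a-q*b,-85.8+q*a+c*b)
print(plan(607,190,210,1.4756))"
```

```text
638.2533269566213 -54.584865631962096
633.9161069155928 -124.4503687240869
518.4838930844073 -47.1496312759131
514.1466730433788 -117.0151343680379
[ 1.4400e-01 -2.1000e-02 -1.1684e+01 -0.0000e+00 -1.0000e-03  1.0000e-03]
```

Request:
send_rows(series=[{"ax": 0,"ay": 0,"dx": 0,"dy": 0,"dz": -1.5,"az": 0,"hand": 0.9},{"ax": 0,"ay": 0,"dx": 0,"dy": 0,"dz": -3.5,"az": 0,"hand": 0.9},{"ax": 0,"ay": 0,"dx": 0,"dy": 0,"dz": -6,"az": 0,"hand": 0.9},{"ax": 0,"ay": 0,"dx": 0,"dy": 0,"dz": -8.5,"az": 0,"hand": 0.9},{"ax": 0,"ay": 0,"dx": 0,"dy": 0,"dz": -11,"az": 0,"hand": 0.9},{"ax": 0,"ay": 0,"dx": 0,"dy": 0,"dz": -11,"az": 0,"hand": 0.9}])

```text
clock: 3.2
eef_pos: [611.0, 188.5, 206.9]
tool_rot: [3.132, -0.004, 1.475]
force: [1.3, 1.2, -0.5]
width: 19.8
gripper_force: 58.8
```

```bash
python3 -c "
from h import *
s=read_state();print(s['eef_pos'],s['width'],s['gripper_force'])
print(plan(638,-54.5,200,1.5088))"
```

```text
[611.03262323 188.48131364 206.89340921] 19.771393689397716 58.849809765815735
[-2.3933e+01  4.9910e+00  6.5400e-01  1.0000e-02 -3.0000e-03 -3.3000e-02]
```

Request:
send_rows(series=[{"ax": 0,"ay": 0,"dx": -2,"dy": 0.4,"dz": 0.6,"az": 0,"hand": 0.9},{"ax": 0,"ay": 0,"dx": -5,"dy": 1,"dz": 0.6,"az": -0.01,"hand": 0.9},{"ax": 0,"ay": 0,"dx": -9,"dy": 1.9,"dz": 0.6,"az": -0.02,"hand": 0.9},{"ax": 0,"ay": 0,"dx": -13,"dy": 2.7,"dz": 0.6,"az": -0.033,"hand": 0.9},{"ax": 0,"ay": 0,"dx": -17,"dy": 3.6,"dz": 0.6,"az": -0.033,"hand": 0.9},{"ax": 0,"ay": 0,"dx": -20.5,"dy": 4.3,"dz": 0.6,"az": -0.033,"hand": 0.9},{"ax": 0,"ay": 0,"dx": -23,"dy": 4.9,"dz": 0.6,"az": -0.033,"hand": 0.9},{"ax": 0,"ay": 0,"dx": -23.9,"dy": 5,"dz": 0.6,"az": -0.033,"hand": 0.9},{"ax": 0,"ay": 0,"dx": -23.9,"dy": 5,"dz": 0.6,"az": -0.033,"hand": 0.9},{"ax": 0,"ay": 0,"dx": -23.9,"dy": 5,"dz": 0.6,"az": -0.033,"hand": 0.9}])

```text
clock: 4.2
eef_pos: [634.4, -52.2, 195.2]
tool_rot: [-3.141, -0.002, 1.511]
force: [0.4, 0.9, -0.5]
width: 19.9
gripper_force: 58.8
```

Request:
send_rows(series=[{"ax": 0,"ay": 0,"dx": 0,"dy": 0,"dz": 0,"az": 0,"hand": 0.9},{"ax": 0,"ay": 0,"dx": 0,"dy": 0,"dz": 0,"az": 0,"hand": 0.9}])

```text
clock: 4.4
eef_pos: [634.5, -52.3, 195.2]
tool_rot: [-3.141, -0.001, 1.511]
force: [1.0, 0.6, -0.3]
width: 19.7
gripper_force: 58.8
```

```bash
python3 -c "
from h import *
s=read_state();print(s['eef_pos'],s['tool_rot'])
print(plan(638,-54.5,200,1.5088))
d=save('scene','s3.png')
a=save('wrist','w3.png')['pixels'][:,:,::-1]
cv2.imwrite('pics/m3.png',np.hstack([cv2.resize(d['pixels'][100:300,120:370,::-1],(500,400)),a[60:360,130:430]] if 0 else [cv2.resize(d['pixels'][100:300,120:370,::-1],(440,352)),cv2.resize(a,(352,264))[0:264].copy() if 0 else cv2.resize(a[80:,:],(360,352))]))
"
```

```text
[634.51424804 -52.2958177  195.20706519] [-3.14144673e+00 -8.90436665e-04  1.51149585e+00]
[-0.199  0.361 -0.48  -0.    -0.001  0.003]
```

View pics/m3.png

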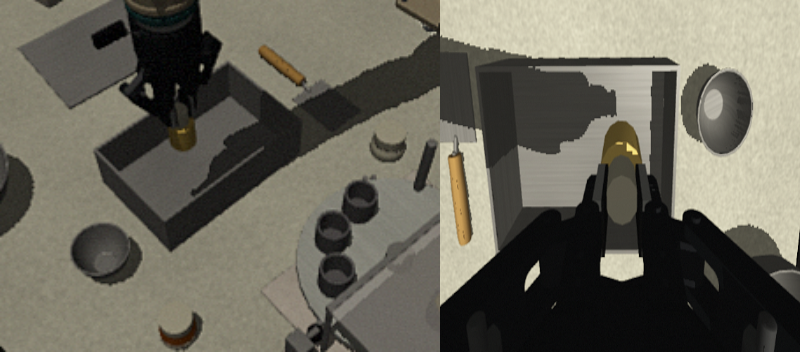

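The stick hangs upright in the grip over the pan's far-left quarter. I'll lower it, release and rise.

Request:
send_rows(series=[{"ax": 0,"ay": 0,"dx": -0.2,"dy": 0.3,"dz": 3,"az": 0,"hand": 0.9},{"ax": 0,"ay": 0,"dx": -0.2,"dy": 0.3,"dz": 6,"az": 0,"hand": 0.9},{"ax": 0,"ay": 0,"dx": -0.2,"dy": 0.3,"dz": 9,"az": 0,"hand": 0.9},{"ax": 0,"ay": 0,"dx": -0.2,"dy": 0.3,"dz": 12,"az": 0,"hand": 0.9},{"ax": 0,"ay": 0,"dx": -0.2,"dy": 0.3,"dz": 13.5,"az": 0,"hand": 0.9},{"ax": 0,"ay": 0,"dx": -0.2,"dy": 0.3,"dz": 14,"az": 0,"hand": 0.9},{"ax": 0,"ay": 0,"dx": -0.2,"dy": 0.3,"dz": 14.3,"az": 0,"hand": 0.9},{"ax": 0,"ay": 0,"dx": -0.2,"dy": 0.3,"dz": 14.5,"az": 0,"hand": 0.9},{"ax": 0,"ay": 0,"dx": -0.2,"dy": 0.3,"dz": 14.5,"az": 0,"hand": 0.9}])

```text
clock: 5.4
eef_pos: [638.1, -56.7, 51.3]
tool_rot: [3.14, -0.0, 1.509]
force: [0.3, 0.5, -0.4]
width: 19.7
gripper_force: 58.9
```

Request:
send_rows(series=[{"ax": 0,"ay": 0,"dx": 0,"dy": 0,"dz": 0.15,"az": 0,"hand": 0.9},{"ax": 0,"ay": 0,"dx": 0,"dy": 0,"dz": 0.15,"az": 0,"hand": 0.9},{"ax": 0,"ay": 0,"dx": 0,"dy": 0,"dz": 0.15,"az": 0,"hand": 0.7},{"ax": 0,"ay": 0,"dx": 0,"dy": 0,"dz": 0.15,"az": 0,"hand": 0.5},{"ax": 0,"ay": 0,"dx": 0,"dy": 0,"dz": 0.15,"az": 0,"hand": 0.5},{"ax": 0,"ay": 0,"dx": 0,"dy": 0,"dz": -2.5,"az": 0,"hand": 0.5},{"ax": 0,"ay": 0,"dx": 0,"dy": 0,"dz": -6,"az": 0,"hand": 0.5},{"ax": 0,"ay": 0,"dx": 0,"dy": 0,"dz": -10,"az": 0,"hand": 0.5},{"ax": 0,"ay": 0,"dx": 0,"dy": 0,"dz": -14.5,"az": 0,"hand": 0.5},{"ax": 0,"ay": 0,"dx": 0,"dy": 0,"dz": -14.5,"az": 0,"hand": 0.5}])

```text
clock: 6.4
eef_pos: [641.4, -57.7, 202.0]
tool_rot: [3.129, 0.0, 1.509]
force: [0.7, -0.3, 0.1]
width: 42.6
gripper_force: 0.0
```

```bash
python3 -c "
from h import *
save('wrist','w4.png')
c=-.0952;h=np.array([525.5,228.4])+120*np.array([np.cos(np.radians(-150)+c),np.sin(np.radians(-150)+c)])
print(h,np.degrees(c)-150)
for th in (c,c+np.pi/2):print(plan(h[0],h[1],200,th))
"
```

```text
[416.34414946 178.55022274] -155.45455820964543
[ 2.2140e+01 -2.3738e+01 -2.7700e-01  6.0000e-03 -6.0000e-03  1.6040e+00]
[ 2.2140e+01 -2.3738e+01 -2.7700e-01  7.0000e-03 -0.0000e+00  3.3000e-02]
```

View pics/w4.png

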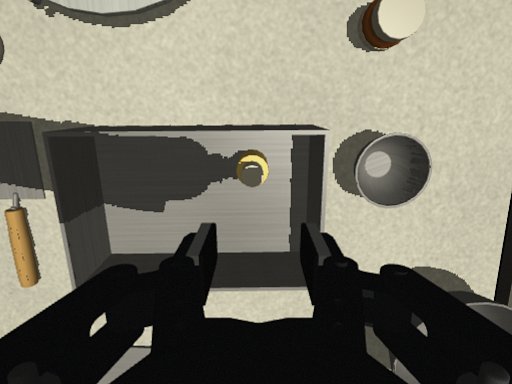

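The stick stands in the pan at (253,168). Next I'll go above the handle with the closing line tangential.

Request:
send_rows(series=[{"ax": 0,"ay": 0,"dx": 12,"dy": -13,"dz": -0.3,"az": 0.6,"hand": 0.5},{"ax": 0,"ay": 0,"dx": 12,"dy": -13,"dz": -0.3,"az": 0.6,"hand": 0.5},{"ax": 0,"ay": 0,"dx": 12,"dy": -13,"dz": -0.3,"az": 0.6,"hand": 0.5},{"ax": 0,"ay": 0,"dx": 12,"dy": -13,"dz": -0.3,"az": 0.6,"hand": 0.5},{"ax": 0,"ay": 0,"dx": 22.1,"dy": -23.7,"dz": -0.3,"az": 1.08,"hand": 0.5},{"ax": 0,"ay": 0,"dx": 22.1,"dy": -23.7,"dz": -0.3,"az": 1.08,"hand": 0.5},{"ax": 0,"ay": 0,"dx": 22.1,"dy": -23.7,"dz": -0.3,"az": 1.08,"hand": 0.5},{"ax": 0,"ay": 0,"dx": 22.1,"dy": -23.7,"dz": -0.3,"az": 1.08,"hand": 0.5},{"ax": 0,"ay": 0,"dx": 22.1,"dy": -23.7,"dz": -0.3,"az": 1.08,"hand": 0.5},{"ax": 0,"ay": 0,"dx": 22.1,"dy": -23.7,"dz": -0.3,"az": 1.08,"hand": 0.5}])

```text
clock: 7.45
eef_pos: [415.0, 177.7, 198.1]
tool_rot: [3.14, 0.0, 0.429]
force: [0.3, -0.3, -0.1]
width: 42.3
gripper_force: 0.0
```

Request:
send_rows(series=[{"ax": 0,"ay": 0,"dx": 0,"dy": 0,"dz": 0,"az": 0,"hand": 0.5},{"ax": 0,"ay": 0,"dx": 0,"dy": 0,"dz": 0,"az": 0,"hand": 0.5}])

```text
clock: 7.65
eef_pos: [415.3, 177.2, 198.3]
tool_rot: [3.141, -0.0, 0.426]
force: [0.4, 0.6, -0.7]
width: 42.7
gripper_force: 0.0
```

```bash
python3 -c "
from h import *
s=read_state();print(s['eef_pos'],s['tool_rot'])
print(plan(416.3,178.6,200,.4282))
d=save('wrist','w5.png');print(proj(d,[[416.3,178.6,150],[416.3,178.6,45],[525.5,228.4,45]]))
"
```

```text
[415.31457419 177.1960692  198.29662536] [ 3.14124745e+00 -1.65309401e-04  4.26027854e-01]
[ 0.148 -0.087 -0.17   0.    -0.    -0.002]
[[257.38788208 205.10732868]
 [257.58758461 171.82856992]
 [257.27923714  41.97368391]]
```

View pics/w5.png

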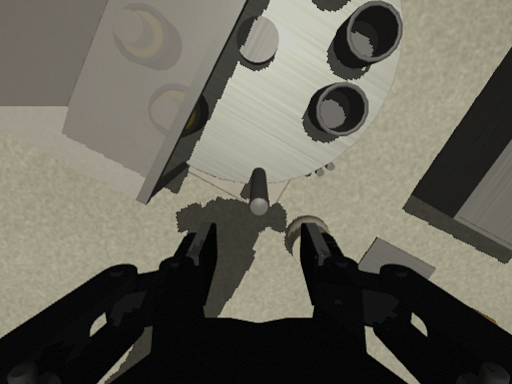

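The post's top is at (259,206), about 1 mm from the prediction. I'll descend around it and narrow the fingers.

Request:
send_rows(series=[{"ax": 0,"ay": 0,"dx": 0.1,"dy": -0.05,"dz": 2.5,"az": 0,"hand": 0.5},{"ax": 0,"ay": 0,"dx": 0.1,"dy": -0.05,"dz": 5.5,"az": 0,"hand": 0.5},{"ax": 0,"ay": 0,"dx": 0.1,"dy": -0.05,"dz": 8.5,"az": 0,"hand": 0.5},{"ax": 0,"ay": 0,"dx": 0.1,"dy": -0.05,"dz": 9,"az": 0,"hand": 0.6},{"ax": 0,"ay": 0,"dx": 0.1,"dy": -0.05,"dz": 9,"az": 0,"hand": 0.75},{"ax": 0,"ay": 0,"dx": 0.1,"dy": -0.05,"dz": 9,"az": 0,"hand": 0.75},{"ax": 0,"ay": 0,"dx": 0.1,"dy": -0.05,"dz": 9,"az": 0,"hand": 0.75}])

```text
clock: 8.4
eef_pos: [416.1, 179.7, 109.5]
tool_rot: [-3.141, -0.002, 0.429]
force: [1.1, 0.2, 0.2]
width: 21.3
gripper_force: 0.0
```

```bash
cat >> h.py <<'E'
C0=np.array([525.5,228.4]);PH0=np.radians(-150)-.0952
def arc(ths,th0,z=108):
    "rows from commanded pose at table angle th0 to the angles ths (cage centre)"
    def T(th):
        p=PH0+th;return np.r_[C0+120*np.array([np.cos(p),np.sin(p)]),z],Rn.from_euler('xyz',[np.pi,0,p+np.pi]).as_matrix()
    a,R=T(th0)
    for th in ths:
        b,Q=T(th);print(round(th,3),np.round(R.T@(b-a)/10,2),'az',np.round(Rn.from_matrix(R.T@Q).as_rotvec()[2],3))
E
python3 -c "
from h import *
s=read_state();print(s['eef_pos'],s['width'],s['force'],s['gripper_force'])
arc(np.arange(.07,.71,.07),0)
"
```

```text
[416.10785772 179.70584466 109.46487708] 21.343596484390403 [1.07401837 0.23099079 0.17493967] 0.0
0.07 [0.03 0.84 0.  ] az -0.07
0.14 [0.12 1.67 0.  ] az -0.14
0.21 [0.26 2.5  0.  ] az -0.21
0.28 [0.47 3.32 0.  ] az -0.28
0.35 [0.73 4.11 0.  ] az -0.35
0.42 [1.04 4.89 0.  ] az -0.42
0.49 [1.41 5.65 0.  ] az -0.49
0.56 [1.83 6.37 0.  ] az -0.56
0.63 [2.3  7.07 0.  ] az -0.63
0.7 [2.82 7.73 0.  ] az -0.7
```

Request:
send_rows(series=[{"ax": 0,"ay": 0,"dx": 0.03,"dy": 0.84,"dz": 0,"az": -0.07,"hand": 0.75},{"ax": 0,"ay": 0,"dx": 0.12,"dy": 1.67,"dz": 0,"az": -0.14,"hand": 0.75},{"ax": 0,"ay": 0,"dx": 0.26,"dy": 2.5,"dz": 0,"az": -0.21,"hand": 0.75},{"ax": 0,"ay": 0,"dx": 0.47,"dy": 3.32,"dz": 0,"az": -0.28,"hand": 0.75},{"ax": 0,"ay": 0,"dx": 0.73,"dy": 4.11,"dz": 0,"az": -0.35,"hand": 0.75},{"ax": 0,"ay": 0,"dx": 1.04,"dy": 4.89,"dz": 0,"az": -0.42,"hand": 0.75},{"ax": 0,"ay": 0,"dx": 1.41,"dy": 5.65,"dz": 0,"az": -0.49,"hand": 0.75},{"ax": 0,"ay": 0,"dx": 1.83,"dy": 6.37,"dz": 0,"az": -0.56,"hand": 0.75},{"ax": 0,"ay": 0,"dx": 2.3,"dy": 7.07,"dz": 0,"az": -0.63,"hand": 0.75},{"ax": 0,"ay": 0,"dx": 2.82,"dy": 7.73,"dz": 0,"az": -0.7,"hand": 0.75}])

```text
clock: 9.4
eef_pos: [472.9, 120.9, 109.3]
tool_rot: [3.142, -0.0, 1.132]
force: [-1.5, 1.3, 0.9]
width: 21.6
gripper_force: 0.6
```

```bash
python3 -c "
from h import *
s=read_state();p=np.array(s['eef_pos'])[:2]-C0;print(np.hypot(*p),np.arctan2(p[1],p[0])-PH0,s['width'],s['force'],s['tool_rot'])
"
```

```text
119.6768651533069 0.687664125231382 21.587590829625018 [-1.45359152  1.33041474  0.94791651] [ 3.14155365e+00 -3.52182546e-04  1.13200481e+00]
```

Tracking well, so I'll continue.

Request:
send_rows(series=[{"ax": 0,"ay": 0,"dx": 0.03,"dy": 0.84,"dz": 0,"az": -0.07,"hand": 0.75},{"ax": 0,"ay": 0,"dx": 0.12,"dy": 1.67,"dz": 0,"az": -0.14,"hand": 0.75},{"ax": 0,"ay": 0,"dx": 0.26,"dy": 2.5,"dz": 0,"az": -0.21,"hand": 0.75},{"ax": 0,"ay": 0,"dx": 0.47,"dy": 3.32,"dz": 0,"az": -0.28,"hand": 0.75},{"ax": 0,"ay": 0,"dx": 0.73,"dy": 4.11,"dz": 0,"az": -0.35,"hand": 0.75},{"ax": 0,"ay": 0,"dx": 1.04,"dy": 4.89,"dz": 0,"az": -0.42,"hand": 0.75},{"ax": 0,"ay": 0,"dx": 1.41,"dy": 5.65,"dz": 0,"az": -0.49,"hand": 0.75},{"ax": 0,"ay": 0,"dx": 1.83,"dy": 6.37,"dz": 0,"az": -0.56,"hand": 0.75},{"ax": 0,"ay": 0,"dx": 2.3,"dy": 7.07,"dz": 0,"az": -0.63,"hand": 0.75},{"ax": 0,"ay": 0,"dx": 2.82,"dy": 7.73,"dz": 0,"az": -0.7,"hand": 0.75}])

```text
clock: 10.4
eef_pos: [555.0, 112.9, 109.3]
tool_rot: [3.142, 0.001, 1.831]
force: [-1.1, 0.3, -0.1]
width: 20.9
gripper_force: 0.6
```

Request:
send_rows(series=[{"ax": 0,"ay": 0,"dx": 0.03,"dy": 0.84,"dz": 0,"az": -0.07,"hand": 0.75},{"ax": 0,"ay": 0,"dx": 0.12,"dy": 1.67,"dz": 0,"az": -0.14,"hand": 0.75},{"ax": 0,"ay": 0,"dx": 0.26,"dy": 2.5,"dz": 0,"az": -0.21,"hand": 0.75},{"ax": 0,"ay": 0,"dx": 0.47,"dy": 3.32,"dz": 0,"az": -0.28,"hand": 0.75},{"ax": 0,"ay": 0,"dx": 0.73,"dy": 4.11,"dz": 0,"az": -0.35,"hand": 0.75},{"ax": 0,"ay": 0,"dx": 1.04,"dy": 4.89,"dz": 0,"az": -0.42,"hand": 0.75},{"ax": 0,"ay": 0,"dx": 1.41,"dy": 5.65,"dz": 0,"az": -0.49,"hand": 0.75},{"ax": 0,"ay": 0,"dx": 1.83,"dy": 6.37,"dz": 0,"az": -0.56,"hand": 0.75},{"ax": 0,"ay": 0,"dx": 2.3,"dy": 7.07,"dz": 0,"az": -0.63,"hand": 0.75},{"ax": 0,"ay": 0,"dx": 2.82,"dy": 7.73,"dz": 0,"az": -0.7,"hand": 0.75}])

```text
clock: 11.4
eef_pos: [621.6, 158.8, 109.2]
tool_rot: [-3.138, 0.001, 2.531]
force: [-2.2, -0.8, -0.1]
width: 21.4
gripper_force: 0.7
```

```bash
python3 -c "
from h import *
s=read_state();p=np.array(s['eef_pos'])[:2]-C0;print(np.hypot(*p),np.arctan2(p[1],p[0])-PH0,s['width'],s['force'],s['tool_rot'],s['gripper_force'])
d=save('wrist','w6.png');p=PH0+2.094;h=C0+120*np.array([np.cos(p),np.sin(p)])
g=cv2.cvtColor(d['pixels'],cv2.COLOR_RGB2GRAY)
print(proj(d,[[*h,150]]))
"
```

```text
118.67329483769767 2.0866057480471976 21.423204815975073 [-2.23935982 -0.80504631 -0.05482296] [-3.13792825e+00  5.05627293e-04  2.53097758e+00] 0.6954423151910305
[[260.33409106 288.26146955]]
```

View pics/w6.png

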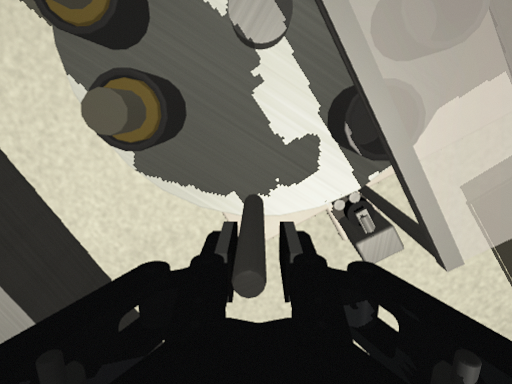

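The post's top is at (249,280), pressed on the trailing finger about 4 mm short of the detent. I'll push on a little and then back to centre.

Request:
send_rows(series=[{"ax": 0,"ay": 0,"dx": 0,"dy": 0.24,"dz": 0,"az": -0.02,"hand": 0.75},{"ax": 0,"ay": 0,"dx": 0.01,"dy": 0.48,"dz": 0,"az": -0.04,"hand": 0.75},{"ax": 0,"ay": 0,"dx": 0.02,"dy": 0.6,"dz": 0,"az": -0.05,"hand": 0.75},{"ax": 0,"ay": 0,"dx": 0.02,"dy": 0.6,"dz": 0,"az": -0.05,"hand": 0.75},{"ax": 0,"ay": 0,"dx": 0.01,"dy": 0.3,"dz": 0,"az": -0.025,"hand": 0.7},{"ax": 0,"ay": 0,"dx": 0,"dy": 0,"dz": 0,"az": 0,"hand": 0.5},{"ax": 0,"ay": 0,"dx": 0,"dy": 0,"dz": 0,"az": 0,"hand": 0.5}])

```text
clock: 12.15
eef_pos: [622.5, 160.5, 108.2]
tool_rot: [3.141, 0.0, 2.528]
force: [0.5, -0.1, -1.0]
width: 42.7
gripper_force: 0.0
```

```bash
python3 -c "
from h import *
d=save('wrist','w7.png');p=PH0+2.094;h=C0+120*np.array([np.cos(p),np.sin(p)])
print(proj(d,[[*h,150],[*h,100]]))
g=cv2.cvtColor(d['pixels'],cv2.COLOR_RGB2GRAY).astype(int)
for r in (230,250,270,285): print(r,' '.join(map(str,g[r,222:300:2])))
"
```

```text
[[255.98182699 290.31120963]
 [256.57160498 235.65428825]]
230 202 199 195 201 194 205 216 216 218 218 222 79 39 43 43 42 44 45 42 42 41 43 40 92 225 219 220 223 224 225 219 209 202 202 199 202 207 204 207
250 205 208 205 203 204 207 203 206 203 204 42 40 43 46 46 44 45 44 44 44 42 42 44 42 129 207 197 198 202 193 190 194 200 205 205 209 209 208 213
270 204 203 204 207 206 208 209 207 198 31 41 44 47 47 45 45 46 47 46 46 44 45 44 43 40 137 195 195 202 205 203 199 198 208 203 198 201 205 205
285 203 199 194 199 198 199 200 209 156 48 55 56 55 56 56 56 56 54 56 56 55 55 55 56 54 81 212 203 195 196 199 206 207 202 201 204 200 195 198
```

The post is centred at column 255.5 against 256 predicted, so it sits in the detent. I'll rise and work out the next stick positions.

```bash
python3 -c "
from h import *
for a in(-80,-120,-160):
    p=np.radians(a)-.0952;h=C0+90*np.array([np.cos(p),np.sin(p)]);print(a,h,plan(*h,200,1.4756))
"
```

```text
-80 [532.63247614 138.68306858] [ 6.085e+00 -6.972e+00 -9.177e+00  1.000e-03 -0.000e+00  1.053e+00]
-120 [473.29486182 155.08817594] [ 1.1882e+01 -9.0440e+00 -9.1800e+00  1.0000e-03 -0.0000e+00  1.0530e+00]
-160 [438.38461184 205.79670055] [ 1.7655e+01 -6.9050e+00 -9.1790e+00  1.0000e-03 -0.0000e+00  1.0530e+00]
```

Request:
send_rows(series=[{"ax": 0,"ay": 0,"dx": 0,"dy": 0,"dz": -3,"az": 0,"hand": 0.5},{"ax": 0,"ay": 0,"dx": 0,"dy": 0,"dz": -6,"az": 0,"hand": 0.5},{"ax": 0,"ay": 0,"dx": 0,"dy": 0,"dz": -9.2,"az": 0,"hand": 0.5},{"ax": 0,"ay": 0,"dx": 6.1,"dy": -7,"dz": -9.2,"az": 1.053,"hand": 0.5},{"ax": 0,"ay": 0,"dx": 6.1,"dy": -7,"dz": -9.2,"az": 1.053,"hand": 0.5},{"ax": 0,"ay": 0,"dx": 6.1,"dy": -7,"dz": -9.2,"az": 1.053,"hand": 0.5},{"ax": 0,"ay": 0,"dx": 6.1,"dy": -7,"dz": -9.2,"az": 1.053,"hand": 0.5},{"ax": 0,"ay": 0,"dx": 6.1,"dy": -7,"dz": -9.2,"az": 1.053,"hand": 0.5},{"ax": 0,"ay": 0,"dx": 6.1,"dy": -7,"dz": -9.2,"az": 1.053,"hand": 0.5},{"ax": 0,"ay": 0,"dx": 6.1,"dy": -7,"dz": -9.2,"az": 1.053,"hand": 0.5}])

```text
clock: 13.2
eef_pos: [532.5, 138.8, 200.5]
tool_rot: [3.141, -0.001, 1.473]
force: [-0.8, 0.9, 0.5]
width: 42.5
gripper_force: 0.0
```

Request:
send_rows(series=[{"ax": 0,"ay": 0,"dx": 0,"dy": 0,"dz": 2,"az": 0,"hand": 0.5},{"ax": 0,"ay": 0,"dx": 0,"dy": 0,"dz": 4,"az": 0,"hand": 0.5},{"ax": 0,"ay": 0,"dx": 0,"dy": 0,"dz": 5,"az": 0,"hand": 0.5},{"ax": 0,"ay": 0,"dx": 0,"dy": 0,"dz": 5,"az": 0,"hand": 0.5}])

```text
clock: 13.6
eef_pos: [531.4, 138.3, 149.1]
tool_rot: [-3.139, 0.001, 1.479]
force: [-0.7, -1.1, 1.0]
width: 42.6
gripper_force: 0.0
```

```bash
python3 -c "
from h import *
s=read_state();print(s['eef_pos'],s['tool_rot'])
print(plan(532.6,138.7,92,1.4756))
d=save('wrist','w8.png');print(proj(d,[[532.6,138.7,112],[473.3,155.1,112],[438.4,205.8,112]]))
"
```

```text
[531.42049507 138.26257374 149.10225812] [-3.13922140e+00  7.12762959e-04  1.47914464e+00]
[ 5.80e-02  1.27e-01  5.71e+00 -2.00e-03  1.00e-03  4.00e-03]
[[260.96361875 212.89310226]
 [164.34239286 196.4201048 ]
 [ 90.37551377 119.04784779]]
```

View pics/w8.png

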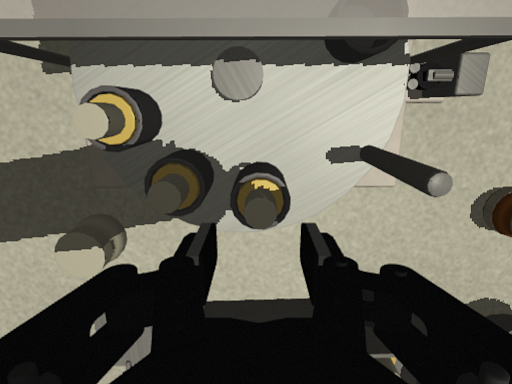

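The three sticks show caps at (262,208), (168,193) and (92,121), all within about 2 mm of the predictions. I'll grip the first one and lift.

Request:
send_rows(series=[{"ax": 0,"ay": 0,"dx": 0,"dy": 0.1,"dz": 3,"az": 0,"hand": 0.5},{"ax": 0,"ay": 0,"dx": 0,"dy": 0.1,"dz": 5.7,"az": 0,"hand": 0.5},{"ax": 0,"ay": 0,"dx": 0,"dy": 0.1,"dz": 5.7,"az": 0,"hand": 0.5},{"ax": 0,"ay": 0,"dx": 0,"dy": 0.1,"dz": 5.7,"az": 0,"hand": 0.7},{"ax": 0,"ay": 0,"dx": 0,"dy": 0.1,"dz": 5.7,"az": 0,"hand": 0.9},{"ax": 0,"ay": 0,"dx": 0,"dy": 0.1,"dz": 5.7,"az": 0,"hand": 0.9},{"ax": 0,"ay": 0,"dx": 0,"dy": 0.1,"dz": 5.7,"az": 0,"hand": 0.9}])

```text
clock: 14.35
eef_pos: [533.4, 138.2, 94.7]
tool_rot: [3.141, -0.001, 1.479]
force: [-2.6, -0.1, 7.0]
width: 19.7
gripper_force: 58.9
```

Request:
send_rows(series=[{"ax": 0,"ay": 0,"dx": 0,"dy": 0,"dz": -1.5,"az": 0,"hand": 0.9},{"ax": 0,"ay": 0,"dx": 0,"dy": 0,"dz": -3.5,"az": 0,"hand": 0.9},{"ax": 0,"ay": 0,"dx": 0,"dy": 0,"dz": -6,"az": 0,"hand": 0.9},{"ax": 0,"ay": 0,"dx": 0,"dy": 0,"dz": -8.5,"az": 0,"hand": 0.9},{"ax": 0,"ay": 0,"dx": 0,"dy": 0,"dz": -11,"az": 0,"hand": 0.9},{"ax": 0,"ay": 0,"dx": 0,"dy": 0,"dz": -11,"az": 0,"hand": 0.9},{"ax": 0,"ay": 0,"dx": 0,"dy": 0,"dz": -11,"az": 0,"hand": 0.9}])

```text
clock: 15.05
eef_pos: [533.8, 138.3, 204.1]
tool_rot: [3.139, -0.001, 1.479]
force: [1.0, -0.5, -1.2]
width: 19.9
gripper_force: 58.7
```

```bash
python3 -c "
from h import *
print(plan(634,-124.5,200,1.5088))
"
```

```text
[-2.5253e+01  1.2386e+01  4.0600e-01  2.0000e-03 -1.0000e-03 -3.0000e-02]
```

Request:
send_rows(series=[{"ax": 0,"ay": 0,"dx": -2,"dy": 1,"dz": 0.4,"az": 0,"hand": 0.9},{"ax": 0,"ay": 0,"dx": -5,"dy": 2.4,"dz": 0.4,"az": -0.01,"hand": 0.9},{"ax": 0,"ay": 0,"dx": -9,"dy": 4.4,"dz": 0.4,"az": -0.02,"hand": 0.9},{"ax": 0,"ay": 0,"dx": -13,"dy": 6.4,"dz": 0.4,"az": -0.03,"hand": 0.9},{"ax": 0,"ay": 0,"dx": -17,"dy": 8.3,"dz": 0.4,"az": -0.03,"hand": 0.9},{"ax": 0,"ay": 0,"dx": -21,"dy": 10.3,"dz": 0.4,"az": -0.03,"hand": 0.9},{"ax": 0,"ay": 0,"dx": -24,"dy": 11.8,"dz": 0.4,"az": -0.03,"hand": 0.9},{"ax": 0,"ay": 0,"dx": -25.3,"dy": 12.4,"dz": 0.4,"az": -0.03,"hand": 0.9},{"ax": 0,"ay": 0,"dx": -25.3,"dy": 12.4,"dz": 0.4,"az": -0.03,"hand": 0.9},{"ax": 0,"ay": 0,"dx": -25.3,"dy": 12.4,"dz": 0.4,"az": -0.03,"hand": 0.9}])

```text
clock: 16.05
eef_pos: [632.7, -123.1, 198.3]
tool_rot: [-3.139, -0.002, 1.51]
force: [-0.3, 0.8, -0.6]
width: 19.6
gripper_force: 58.8
```

Request:
send_rows(series=[{"ax": 0,"ay": 0,"dx": 0,"dy": 0,"dz": 3,"az": 0,"hand": 0.9},{"ax": 0,"ay": 0,"dx": 0,"dy": 0,"dz": 6,"az": 0,"hand": 0.9},{"ax": 0,"ay": 0,"dx": 0,"dy": 0,"dz": 9,"az": 0,"hand": 0.9},{"ax": 0,"ay": 0,"dx": 0,"dy": 0,"dz": 12,"az": 0,"hand": 0.9},{"ax": 0,"ay": 0,"dx": 0,"dy": 0,"dz": 13.5,"az": 0,"hand": 0.9},{"ax": 0,"ay": 0,"dx": 0,"dy": 0,"dz": 14.3,"az": 0,"hand": 0.9},{"ax": 0,"ay": 0,"dx": 0,"dy": 0,"dz": 14.3,"az": 0,"hand": 0.9},{"ax": 0,"ay": 0,"dx": 0,"dy": 0,"dz": 14.3,"az": 0,"hand": 0.9}])

```text
clock: 16.85
eef_pos: [634.4, -125.0, 57.5]
tool_rot: [3.14, 0.0, 1.509]
force: [-0.1, -0.4, -0.2]
width: 19.4
gripper_force: 58.8
```

Request:
send_rows(series=[{"ax": 0,"ay": 0,"dx": 0,"dy": 0,"dz": 0.4,"az": 0,"hand": 0.9},{"ax": 0,"ay": 0,"dx": 0,"dy": 0,"dz": 0.65,"az": 0,"hand": 0.9},{"ax": 0,"ay": 0,"dx": 0,"dy": 0,"dz": 0.65,"az": 0,"hand": 0.7},{"ax": 0,"ay": 0,"dx": 0,"dy": 0,"dz": 0.65,"az": 0,"hand": 0.5},{"ax": 0,"ay": 0,"dx": 0,"dy": 0,"dz": 0.65,"az": 0,"hand": 0.5},{"ax": 0,"ay": 0,"dx": 0,"dy": 0,"dz": -2.5,"az": 0,"hand": 0.5},{"ax": 0,"ay": 0,"dx": 0,"dy": 0,"dz": -6,"az": 0,"hand": 0.5},{"ax": 0,"ay": 0,"dx": 0,"dy": 0,"dz": -10,"az": 0,"hand": 0.5},{"ax": 0,"ay": 0,"dx": 0,"dy": 0,"dz": -14.3,"az": 0,"hand": 0.5},{"ax": 0,"ay": 0,"dx": 0,"dy": 0,"dz": -14.3,"az": 0,"hand": 0.5}])

```text
clock: 17.85
eef_pos: [637.4, -126.6, 206.0]
tool_rot: [3.13, 0.002, 1.509]
force: [-0.2, -0.8, -0.6]
width: 42.6
gripper_force: 0.0
```

```bash
python3 -c "
from h import *
d=save('wrist','w9.png');print(proj(d,[[634,-124.5,68],[638,-55.5,68]]))
print(plan(472.5,156,200,1.4756))
"
```

```text
[[253.28095513 175.11288025]
 [252.6171648  100.12881524]]
[ 2.7122e+01 -1.8028e+01  1.3900e-01  7.0000e-03  1.0000e-03  3.3000e-02]
```

Request:
send_rows(series=[{"ax": 0,"ay": 0,"dx": 27.1,"dy": -17.6,"dz": 0.4,"az": 0.033,"hand": 0.5},{"ax": 0,"ay": 0,"dx": 27.1,"dy": -17.6,"dz": 0.4,"az": 0.033,"hand": 0.5},{"ax": 0,"ay": 0,"dx": 27.1,"dy": -17.6,"dz": 0.4,"az": 0.033,"hand": 0.5},{"ax": 0,"ay": 0,"dx": 27.1,"dy": -17.6,"dz": 0.4,"az": 0.033,"hand": 0.5},{"ax": 0,"ay": 0,"dx": 27.1,"dy": -17.6,"dz": 0.4,"az": 0.033,"hand": 0.5},{"ax": 0,"ay": 0,"dx": 27.1,"dy": -17.6,"dz": 0.4,"az": 0.033,"hand": 0.5},{"ax": 0,"ay": 0,"dx": 27.1,"dy": -17.6,"dz": 0.4,"az": 0.033,"hand": 0.5},{"ax": 0,"ay": 0,"dx": 27.1,"dy": -17.6,"dz": 0.4,"az": 0.033,"hand": 0.5},{"ax": 0,"ay": 0,"dx": 27.1,"dy": -17.6,"dz": 4,"az": 0.033,"hand": 0.5},{"ax": 0,"ay": 0,"dx": 27.1,"dy": -17.6,"dz": 5,"az": 0.033,"hand": 0.5}])

```text
clock: 18.9
eef_pos: [472.7, 154.8, 146.6]
tool_rot: [-3.137, 0.003, 1.475]
force: [-1.0, -0.3, 0.1]
width: 43.0
gripper_force: 0.0
```

Request:
send_rows(series=[{"ax": 0,"ay": 0,"dx": 0,"dy": 0,"dz": 0,"az": 0,"hand": 0.5},{"ax": 0,"ay": 0,"dx": 0,"dy": 0,"dz": 0,"az": 0,"hand": 0.5}])

```text
clock: 19.1
eef_pos: [475.0, 155.2, 149.4]
tool_rot: [-3.141, 0.001, 1.474]
force: [1.2, 0.3, 0.5]
width: 42.8
gripper_force: 0.0
```

```bash
python3 -c "
from h import *
print(read_state()['eef_pos'],plan(475,156.5,93,1.4756))
"
```

```text
[475.00746271 155.20131601 149.37847849] [ 1.330e-01 -1.200e-02  5.638e+00 -0.000e+00  1.000e-03 -1.000e-03]
```

Request:
send_rows(series=[{"ax": 0,"ay": 0,"dx": 0.1,"dy": 0,"dz": 3,"az": 0,"hand": 0.5},{"ax": 0,"ay": 0,"dx": 0.1,"dy": 0,"dz": 5.6,"az": 0,"hand": 0.5},{"ax": 0,"ay": 0,"dx": 0.1,"dy": 0,"dz": 5.6,"az": 0,"hand": 0.5},{"ax": 0,"ay": 0,"dx": 0.1,"dy": 0,"dz": 5.6,"az": 0,"hand": 0.7},{"ax": 0,"ay": 0,"dx": 0.1,"dy": 0,"dz": 5.6,"az": 0,"hand": 0.9},{"ax": 0,"ay": 0,"dx": 0.1,"dy": 0,"dz": 5.6,"az": 0,"hand": 0.9},{"ax": 0,"ay": 0,"dx": 0.1,"dy": 0,"dz": 5.6,"az": 0,"hand": 0.9}])

```text
clock: 19.8
eef_pos: [474.3, 157.2, 94.6]
tool_rot: [-3.141, -0.001, 1.476]
force: [-4.5, -0.7, 7.4]
width: 19.7
gripper_force: 58.8
```

Request:
send_rows(series=[{"ax": 0,"ay": 0,"dx": 0,"dy": 0,"dz": -1.5,"az": 0,"hand": 0.9},{"ax": 0,"ay": 0,"dx": 0,"dy": 0,"dz": -3.5,"az": 0,"hand": 0.9},{"ax": 0,"ay": 0,"dx": 0,"dy": 0,"dz": -6,"az": 0,"hand": 0.9},{"ax": 0,"ay": 0,"dx": 0,"dy": 0,"dz": -8.5,"az": 0,"hand": 0.9},{"ax": 0,"ay": 0,"dx": 0,"dy": 0,"dz": -11,"az": 0,"hand": 0.9},{"ax": 0,"ay": 0,"dx": 0,"dy": 0,"dz": -11,"az": 0,"hand": 0.9},{"ax": 0,"ay": 0,"dx": 0,"dy": 0,"dz": -11,"az": 0,"hand": 0.9}])

```text
clock: 20.5
eef_pos: [475.5, 157.5, 204.2]
tool_rot: [3.139, -0.001, 1.476]
force: [-0.3, -0.2, -0.4]
width: 20.0
gripper_force: 58.8
```

```bash
python3 -c "
from h import *
print(plan(518.5,-47,200,1.5088),plan(514,-117,200,1.5088))
"
```

```text
[-1.9949e+01  6.2180e+00  4.0800e-01  3.0000e-03 -1.0000e-03 -3.3000e-02] [-2.696e+01  6.433e+00  3.980e-01  3.000e-03 -1.000e-03 -3.300e-02]
```

Request:
send_rows(series=[{"ax": 0,"ay": 0,"dx": -2,"dy": 0.5,"dz": 0.4,"az": 0,"hand": 0.9},{"ax": 0,"ay": 0,"dx": -5,"dy": 1.2,"dz": 0.4,"az": -0.01,"hand": 0.9},{"ax": 0,"ay": 0,"dx": -9,"dy": 2.1,"dz": 0.4,"az": -0.02,"hand": 0.9},{"ax": 0,"ay": 0,"dx": -13.5,"dy": 3.2,"dz": 0.4,"az": -0.033,"hand": 0.9},{"ax": 0,"ay": 0,"dx": -18,"dy": 4.3,"dz": 0.4,"az": -0.033,"hand": 0.9},{"ax": 0,"ay": 0,"dx": -22,"dy": 5.2,"dz": 0.4,"az": -0.033,"hand": 0.9},{"ax": 0,"ay": 0,"dx": -25,"dy": 6,"dz": 0.4,"az": -0.033,"hand": 0.9},{"ax": 0,"ay": 0,"dx": -27,"dy": 6.4,"dz": 0.4,"az": -0.033,"hand": 0.9},{"ax": 0,"ay": 0,"dx": -27,"dy": 6.4,"dz": 0.4,"az": -0.033,"hand": 0.9},{"ax": 0,"ay": 0,"dx": -27,"dy": 6.4,"dz": 0.4,"az": -0.033,"hand": 0.9}])

```text
clock: 21.5
eef_pos: [512.2, -117.2, 198.4]
tool_rot: [-3.14, -0.001, 1.508]
force: [0.3, 0.6, 0.1]
width: 19.5
gripper_force: 58.8
```

Request:
send_rows(series=[{"ax": 0,"ay": 0,"dx": 0,"dy": 0,"dz": 3,"az": 0,"hand": 0.9},{"ax": 0,"ay": 0,"dx": 0,"dy": 0,"dz": 6,"az": 0,"hand": 0.9},{"ax": 0,"ay": 0,"dx": 0,"dy": 0,"dz": 9,"az": 0,"hand": 0.9},{"ax": 0,"ay": 0,"dx": 0,"dy": 0,"dz": 12,"az": 0,"hand": 0.9},{"ax": 0,"ay": 0,"dx": 0,"dy": 0,"dz": 13.5,"az": 0,"hand": 0.9},{"ax": 0,"ay": 0,"dx": 0,"dy": 0,"dz": 14.3,"az": 0,"hand": 0.9},{"ax": 0,"ay": 0,"dx": 0,"dy": 0,"dz": 14.3,"az": 0,"hand": 0.9},{"ax": 0,"ay": 0,"dx": 0,"dy": 0,"dz": 14.3,"az": 0,"hand": 0.9}])

```text
clock: 22.3
eef_pos: [513.3, -117.0, 56.8]
tool_rot: [3.141, -0.0, 1.51]
force: [0.4, -0.8, -0.1]
width: 19.8
gripper_force: 58.8
```

Request:
send_rows(series=[{"ax": 0,"ay": 0,"dx": 0,"dy": 0,"dz": 0.4,"az": 0,"hand": 0.9},{"ax": 0,"ay": 0,"dx": 0,"dy": 0,"dz": 0.6,"az": 0,"hand": 0.9},{"ax": 0,"ay": 0,"dx": 0,"dy": 0,"dz": 0.6,"az": 0,"hand": 0.7},{"ax": 0,"ay": 0,"dx": 0,"dy": 0,"dz": 0.6,"az": 0,"hand": 0.5},{"ax": 0,"ay": 0,"dx": 0,"dy": 0,"dz": 0.6,"az": 0,"hand": 0.5},{"ax": 0,"ay": 0,"dx": 0,"dy": 0,"dz": -2.5,"az": 0,"hand": 0.5},{"ax": 0,"ay": 0,"dx": 0,"dy": 0,"dz": -6,"az": 0,"hand": 0.5},{"ax": 0,"ay": 0,"dx": 0,"dy": 0,"dz": -10,"az": 0,"hand": 0.5},{"ax": 0,"ay": 0,"dx": 0,"dy": 0,"dz": -14.3,"az": 0,"hand": 0.5},{"ax": 0,"ay": 0,"dx": 0,"dy": 0,"dz": -14.3,"az": 0,"hand": 0.5}])

```text
clock: 23.3
eef_pos: [516.4, -118.9, 204.7]
tool_rot: [3.131, 0.001, 1.508]
force: [1.1, -0.2, 0.3]
width: 42.8
gripper_force: 0.0
```

```bash
python3 -c "
from h import *
print(read_state()['eef_pos'],plan(439,205.5,200,1.4756))
"
```

```text
[ 516.38276969 -118.86763799  204.65534871] [ 3.1892e+01 -9.7480e+00  3.1800e-01  1.1000e-02  1.0000e-03  3.3000e-02]
```

Request:
send_rows(series=[{"ax": 0,"ay": 0,"dx": 31.8,"dy": -9.5,"dz": 0.3,"az": 0.033,"hand": 0.5},{"ax": 0,"ay": 0,"dx": 31.8,"dy": -9.5,"dz": 0.3,"az": 0.033,"hand": 0.5},{"ax": 0,"ay": 0,"dx": 31.8,"dy": -9.5,"dz": 0.3,"az": 0.033,"hand": 0.5},{"ax": 0,"ay": 0,"dx": 31.8,"dy": -9.5,"dz": 0.3,"az": 0.033,"hand": 0.5},{"ax": 0,"ay": 0,"dx": 31.8,"dy": -9.5,"dz": 0.3,"az": 0.033,"hand": 0.5},{"ax": 0,"ay": 0,"dx": 31.8,"dy": -9.5,"dz": 0.3,"az": 0.033,"hand": 0.5},{"ax": 0,"ay": 0,"dx": 31.8,"dy": -9.5,"dz": 0.3,"az": 0.033,"hand": 0.5},{"ax": 0,"ay": 0,"dx": 31.8,"dy": -9.5,"dz": 0.3,"az": 0.033,"hand": 0.5},{"ax": 0,"ay": 0,"dx": 31.8,"dy": -9.5,"dz": 4,"az": 0.033,"hand": 0.5},{"ax": 0,"ay": 0,"dx": 31.8,"dy": -9.5,"dz": 5,"az": 0.033,"hand": 0.5}])

```text
clock: 24.3
eef_pos: [435.9, 204.3, 147.1]
tool_rot: [-3.138, 0.003, 1.476]
force: [-1.3, -0.6, 0.4]
width: 42.8
gripper_force: 0.0
```

Request:
send_rows(series=[{"ax": 0,"ay": 0,"dx": 0,"dy": 0,"dz": 0,"az": 0,"hand": 0.5},{"ax": 0,"ay": 0,"dx": 0,"dy": 0,"dz": 0,"az": 0,"hand": 0.5}])

```text
clock: 24.5
eef_pos: [438.2, 204.8, 149.7]
tool_rot: [3.142, 0.0, 1.474]
force: [-0.1, 0.4, 0.3]
width: 42.9
gripper_force: 0.0
```

```bash
python3 -c "
from h import *
print(read_state()['eef_pos'],plan(439,205.5,93,1.4756))
"
```

```text
[438.15539579 204.75101158 149.66056585] [ 8.400e-02  7.600e-02  5.666e+00  0.000e+00  0.000e+00 -1.000e-03]
```

Request:
send_rows(series=[{"ax": 0,"ay": 0,"dx": 0.1,"dy": 0.1,"dz": 3,"az": 0,"hand": 0.5},{"ax": 0,"ay": 0,"dx": 0.1,"dy": 0.1,"dz": 5.6,"az": 0,"hand": 0.5},{"ax": 0,"ay": 0,"dx": 0.1,"dy": 0.1,"dz": 5.6,"az": 0,"hand": 0.5},{"ax": 0,"ay": 0,"dx": 0.1,"dy": 0.1,"dz": 5.6,"az": 0,"hand": 0.7},{"ax": 0,"ay": 0,"dx": 0.1,"dy": 0.1,"dz": 5.6,"az": 0,"hand": 0.9},{"ax": 0,"ay": 0,"dx": 0.1,"dy": 0.1,"dz": 5.6,"az": 0,"hand": 0.9},{"ax": 0,"ay": 0,"dx": 0.1,"dy": 0.1,"dz": 5.6,"az": 0,"hand": 0.9}])

```text
clock: 25.2
eef_pos: [438.8, 206.6, 94.6]
tool_rot: [3.141, -0.001, 1.476]
force: [-3.7, -0.8, 8.1]
width: 19.3
gripper_force: 58.9
```

Request:
send_rows(series=[{"ax": 0,"ay": 0,"dx": 0,"dy": 0,"dz": -1.5,"az": 0,"hand": 0.9},{"ax": 0,"ay": 0,"dx": 0,"dy": 0,"dz": -3.5,"az": 0,"hand": 0.9},{"ax": 0,"ay": 0,"dx": 0,"dy": 0,"dz": -6,"az": 0,"hand": 0.9},{"ax": 0,"ay": 0,"dx": 0,"dy": 0,"dz": -8.5,"az": 0,"hand": 0.9},{"ax": 0,"ay": 0,"dx": 0,"dy": 0,"dz": -11,"az": 0,"hand": 0.9},{"ax": 0,"ay": 0,"dx": 0,"dy": 0,"dz": -11,"az": 0,"hand": 0.9},{"ax": 0,"ay": 0,"dx": 0,"dy": 0,"dz": -11,"az": 0,"hand": 0.9}])

```text
clock: 25.9
eef_pos: [439.3, 206.8, 204.1]
tool_rot: [3.14, -0.002, 1.476]
force: [-0.8, 1.4, -1.1]
width: 19.8
gripper_force: 58.7
```

```bash
python3 -c "
from h import *
print(plan(518.5,-47,200,1.5088))
"
```

```text
[-2.4518e+01  1.0284e+01  3.9000e-01  2.0000e-03 -2.0000e-03 -3.3000e-02]
```

Request:
send_rows(series=[{"ax": 0,"ay": 0,"dx": -2,"dy": 0.8,"dz": 0.4,"az": 0,"hand": 0.9},{"ax": 0,"ay": 0,"dx": -5,"dy": 2.1,"dz": 0.4,"az": -0.01,"hand": 0.9},{"ax": 0,"ay": 0,"dx": -9,"dy": 3.8,"dz": 0.4,"az": -0.02,"hand": 0.9},{"ax": 0,"ay": 0,"dx": -13,"dy": 5.5,"dz": 0.4,"az": -0.033,"hand": 0.9},{"ax": 0,"ay": 0,"dx": -17,"dy": 7.1,"dz": 0.4,"az": -0.033,"hand": 0.9},{"ax": 0,"ay": 0,"dx": -21,"dy": 8.8,"dz": 0.4,"az": -0.033,"hand": 0.9},{"ax": 0,"ay": 0,"dx": -23.5,"dy": 9.9,"dz": 0.4,"az": -0.033,"hand": 0.9},{"ax": 0,"ay": 0,"dx": -24.5,"dy": 10.3,"dz": 0.4,"az": -0.033,"hand": 0.9},{"ax": 0,"ay": 0,"dx": -24.5,"dy": 10.3,"dz": 0.4,"az": -0.033,"hand": 0.9},{"ax": 0,"ay": 0,"dx": -24.5,"dy": 10.3,"dz": 0.4,"az": -0.033,"hand": 0.9}])

```text
clock: 26.9
eef_pos: [517.3, -45.4, 198.6]
tool_rot: [-3.14, -0.001, 1.51]
force: [-0.2, 0.9, -0.9]
width: 19.9
gripper_force: 58.7
```

Request:
send_rows(series=[{"ax": 0,"ay": 0,"dx": 0,"dy": 0,"dz": 3,"az": 0,"hand": 0.9},{"ax": 0,"ay": 0,"dx": 0,"dy": 0,"dz": 6,"az": 0,"hand": 0.9},{"ax": 0,"ay": 0,"dx": 0,"dy": 0,"dz": 9,"az": 0,"hand": 0.9},{"ax": 0,"ay": 0,"dx": 0,"dy": 0,"dz": 12,"az": 0,"hand": 0.9},{"ax": 0,"ay": 0,"dx": 0,"dy": 0,"dz": 13.5,"az": 0,"hand": 0.9},{"ax": 0,"ay": 0,"dx": 0,"dy": 0,"dz": 14.3,"az": 0,"hand": 0.9},{"ax": 0,"ay": 0,"dx": 0,"dy": 0,"dz": 14.3,"az": 0,"hand": 0.9},{"ax": 0,"ay": 0,"dx": 0,"dy": 0,"dz": 14.3,"az": 0,"hand": 0.9}])

```text
clock: 27.7
eef_pos: [518.5, -46.3, 56.9]
tool_rot: [3.141, -0.0, 1.51]
force: [-0.1, 0.4, -0.8]
width: 19.5
gripper_force: 58.8
```

Request:
send_rows(series=[{"ax": 0,"ay": 0,"dx": 0,"dy": 0,"dz": 0.4,"az": 0,"hand": 0.9},{"ax": 0,"ay": 0,"dx": 0,"dy": 0,"dz": 0.6,"az": 0,"hand": 0.9},{"ax": 0,"ay": 0,"dx": 0,"dy": 0,"dz": 0.6,"az": 0,"hand": 0.7},{"ax": 0,"ay": 0,"dx": 0,"dy": 0,"dz": 0.6,"az": 0,"hand": 0.5},{"ax": 0,"ay": 0,"dx": 0,"dy": 0,"dz": 0.6,"az": 0,"hand": 0.5},{"ax": 0,"ay": 0,"dx": 0,"dy": 0,"dz": -2.5,"az": 0,"hand": 0.5},{"ax": 0,"ay": 0,"dx": 0,"dy": 0,"dz": -6,"az": 0,"hand": 0.5},{"ax": 0,"ay": 0,"dx": 0,"dy": 0,"dz": -10,"az": 0,"hand": 0.5},{"ax": 0,"ay": 0,"dx": 0,"dy": 0,"dz": -14.3,"az": 0,"hand": 0.5},{"ax": 0,"ay": 0,"dx": 0,"dy": 0,"dz": -14.3,"az": 0,"hand": 0.5}])

```text
clock: 28.7
eef_pos: [521.7, -47.9, 204.6]
tool_rot: [3.131, -0.0, 1.508]
force: [1.3, 0.3, -1.2]
width: 42.7
gripper_force: 0.0
```

Request:
send_rows(series=[{"ax": 0,"ay": 0,"dx": 0,"dy": 0,"dz": 0,"az": 0,"hand": 0.5},{"ax": 0,"ay": 0,"dx": 0,"dy": 0,"dz": 0,"az": 0,"hand": 0.5}])

```text
clock: 28.9
eef_pos: [517.2, -47.0, 198.5]
tool_rot: [-3.14, -0.0, 1.509]
force: [-0.3, 0.4, -1.1]
width: 42.6
gripper_force: 0.0
```

```bash
python3 -c "
from h import *
p=PH0+2.094;h=C0+120*np.array([np.cos(p),np.sin(p)])
print(read_state()['eef_pos'],h,plan(*h,200,p+np.pi))
"
```

```text
[517.20640731 -46.9832867  198.52864194] [623.22158929 158.75453362] [ 2.1191e+01  9.3070e+00 -1.6000e-01 -2.0000e-03 -1.0000e-03 -1.0140e+00]
```

Request:
send_rows(series=[{"ax": 0,"ay": 0,"dx": 11,"dy": 5,"dz": -0.2,"az": -0.5,"hand": 0.5},{"ax": 0,"ay": 0,"dx": 11,"dy": 5,"dz": -0.2,"az": -0.5,"hand": 0.5},{"ax": 0,"ay": 0,"dx": 11,"dy": 5,"dz": -0.2,"az": -0.5,"hand": 0.5},{"ax": 0,"ay": 0,"dx": 21.2,"dy": 9.3,"dz": -0.2,"az": -1.014,"hand": 0.5},{"ax": 0,"ay": 0,"dx": 21.2,"dy": 9.3,"dz": -0.2,"az": -1.014,"hand": 0.5},{"ax": 0,"ay": 0,"dx": 21.2,"dy": 9.3,"dz": -0.2,"az": -1.014,"hand": 0.5},{"ax": 0,"ay": 0,"dx": 21.2,"dy": 9.3,"dz": -0.2,"az": -1.014,"hand": 0.5},{"ax": 0,"ay": 0,"dx": 21.2,"dy": 9.3,"dz": -0.2,"az": -1.014,"hand": 0.5},{"ax": 0,"ay": 0,"dx": 21.2,"dy": 9.3,"dz": -0.2,"az": -1.014,"hand": 0.5},{"ax": 0,"ay": 0,"dx": 21.2,"dy": 9.3,"dz": -0.2,"az": -1.014,"hand": 0.5}])

```text
clock: 29.9
eef_pos: [623.6, 157.7, 200.6]
tool_rot: [-3.14, -0.001, 2.52]
force: [-0.4, 2.0, -0.4]
width: 42.8
gripper_force: 0.0
```

Request:
send_rows(series=[{"ax": 0,"ay": 0,"dx": 0,"dy": 0,"dz": 0,"az": 0,"hand": 0.5},{"ax": 0,"ay": 0,"dx": 0,"dy": 0,"dz": 0,"az": 0,"hand": 0.5}])

```text
clock: 30.1
eef_pos: [624.0, 158.4, 201.4]
tool_rot: [-3.142, 0.0, 2.522]
force: [-0.3, -0.1, -0.2]
width: 42.7
gripper_force: 0.0
```

```bash
python3 -c "
from h import *
p=PH0+2.094;h=C0+120*np.array([np.cos(p),np.sin(p)])
print(read_state()['eef_pos'],plan(*h,108,p+np.pi))
d=save('wrist','w10.png');print(proj(d,[[*h,150]]))
g=cv2.cvtColor(d['pixels'],cv2.COLOR_RGB2GRAY).astype(int)
for r in (195,202,208): print(r,' '.join(map(str,g[r,230:290:2])))
"
```

```text
[623.96860722 158.35114962 201.353473  ] [ 8.500e-02 -1.000e-02  9.335e+00 -0.000e+00  0.000e+00 -1.000e-03]
[[258.24188426 205.83415537]]
195 176 178 167 163 154 194 191 192 193 169 30 37 36 38 54 37 37 32 26 204 196 197 199 200 200 185 147 163 173 180
202 175 173 180 177 175 159 150 197 197 101 102 120 134 145 155 157 159 146 108 125 172 175 168 171 172 168 167 170 172 172
208 178 178 176 179 179 169 171 169 155 193 114 114 122 132 140 140 137 131 119 172 166 167 171 169 171 172 174 173 171 175
```

The post is centred at column 258, as predicted. I'll descend and turn the table back.

Request:
send_rows(series=[{"ax": 0,"ay": 0,"dx": 0.1,"dy": 0,"dz": 3,"az": 0,"hand": 0.5},{"ax": 0,"ay": 0,"dx": 0.1,"dy": 0,"dz": 6,"az": 0,"hand": 0.5},{"ax": 0,"ay": 0,"dx": 0.1,"dy": 0,"dz": 9,"az": 0,"hand": 0.5},{"ax": 0,"ay": 0,"dx": 0.1,"dy": 0,"dz": 9.3,"az": 0,"hand": 0.6},{"ax": 0,"ay": 0,"dx": 0.1,"dy": 0,"dz": 9.3,"az": 0,"hand": 0.75},{"ax": 0,"ay": 0,"dx": 0.1,"dy": 0,"dz": 9.3,"az": 0,"hand": 0.75}])

```text
clock: 30.75
eef_pos: [624.5, 159.5, 110.0]
tool_rot: [3.139, 0.002, 2.523]
force: [0.5, 0.6, 0.2]
width: 21.3
gripper_force: 0.0
```

Request:
send_rows(series=[{"ax": 0,"ay": 0,"dx": 0.03,"dy": -0.84,"dz": 0,"az": 0.07,"hand": 0.75},{"ax": 0,"ay": 0,"dx": 0.12,"dy": -1.67,"dz": 0,"az": 0.14,"hand": 0.75},{"ax": 0,"ay": 0,"dx": 0.26,"dy": -2.5,"dz": 0,"az": 0.21,"hand": 0.75},{"ax": 0,"ay": 0,"dx": 0.47,"dy": -3.32,"dz": 0,"az": 0.28,"hand": 0.75},{"ax": 0,"ay": 0,"dx": 0.73,"dy": -4.11,"dz": 0,"az": 0.35,"hand": 0.75},{"ax": 0,"ay": 0,"dx": 1.04,"dy": -4.89,"dz": 0,"az": 0.42,"hand": 0.75},{"ax": 0,"ay": 0,"dx": 1.41,"dy": -5.65,"dz": 0,"az": 0.49,"hand": 0.75},{"ax": 0,"ay": 0,"dx": 1.83,"dy": -6.37,"dz": 0,"az": 0.56,"hand": 0.75},{"ax": 0,"ay": 0,"dx": 2.3,"dy": -7.07,"dz": 0,"az": 0.63,"hand": 0.75},{"ax": 0,"ay": 0,"dx": 2.82,"dy": -7.73,"dz": 0,"az": 0.7,"hand": 0.75}])

```text
clock: 31.75
eef_pos: [557.6, 112.7, 110.6]
tool_rot: [3.136, 0.0, 1.819]
force: [1.5, -0.8, -0.2]
width: 21.3
gripper_force: 0.6
```

```bash
python3 -c "
from h import *
s=read_state();p=np.array(s['eef_pos'])[:2]-C0;print(np.hypot(*p),np.arctan2(p[1],p[0])-PH0,s['width'],s['force'],s['tool_rot'])
"
```

```text
120.09763791462055 1.4132771849964787 21.2887824542783 [ 1.5189562  -0.79383872 -0.17712179] [3.13568758e+00 1.63838544e-04 1.81949817e+00]
```

Request:
send_rows(series=[{"ax": 0,"ay": 0,"dx": 0.03,"dy": -0.84,"dz": 0,"az": 0.07,"hand": 0.75},{"ax": 0,"ay": 0,"dx": 0.12,"dy": -1.67,"dz": 0,"az": 0.14,"hand": 0.75},{"ax": 0,"ay": 0,"dx": 0.26,"dy": -2.5,"dz": 0,"az": 0.21,"hand": 0.75},{"ax": 0,"ay": 0,"dx": 0.47,"dy": -3.32,"dz": 0,"az": 0.28,"hand": 0.75},{"ax": 0,"ay": 0,"dx": 0.73,"dy": -4.11,"dz": 0,"az": 0.35,"hand": 0.75},{"ax": 0,"ay": 0,"dx": 1.04,"dy": -4.89,"dz": 0,"az": 0.42,"hand": 0.75},{"ax": 0,"ay": 0,"dx": 1.41,"dy": -5.65,"dz": 0,"az": 0.49,"hand": 0.75},{"ax": 0,"ay": 0,"dx": 1.83,"dy": -6.37,"dz": 0,"az": 0.56,"hand": 0.75},{"ax": 0,"ay": 0,"dx": 2.3,"dy": -7.07,"dz": 0,"az": 0.63,"hand": 0.75},{"ax": 0,"ay": 0,"dx": 2.82,"dy": -7.73,"dz": 0,"az": 0.7,"hand": 0.75}])

```text
clock: 32.75
eef_pos: [475.4, 120.9, 110.2]
tool_rot: [3.138, -0.004, 1.119]
force: [1.0, -0.3, 0.9]
width: 21.5
gripper_force: 0.6
```

Request:
send_rows(series=[{"ax": 0,"ay": 0,"dx": 0.03,"dy": -0.84,"dz": 0,"az": 0.07,"hand": 0.75},{"ax": 0,"ay": 0,"dx": 0.12,"dy": -1.67,"dz": 0,"az": 0.14,"hand": 0.75},{"ax": 0,"ay": 0,"dx": 0.26,"dy": -2.5,"dz": 0,"az": 0.21,"hand": 0.75},{"ax": 0,"ay": 0,"dx": 0.47,"dy": -3.32,"dz": 0,"az": 0.28,"hand": 0.75},{"ax": 0,"ay": 0,"dx": 0.73,"dy": -4.11,"dz": 0,"az": 0.35,"hand": 0.75},{"ax": 0,"ay": 0,"dx": 1.04,"dy": -4.89,"dz": 0,"az": 0.42,"hand": 0.75},{"ax": 0,"ay": 0,"dx": 1.41,"dy": -5.65,"dz": 0,"az": 0.49,"hand": 0.75},{"ax": 0,"ay": 0,"dx": 1.83,"dy": -6.37,"dz": 0,"az": 0.56,"hand": 0.75},{"ax": 0,"ay": 0,"dx": 2.3,"dy": -7.07,"dz": 0,"az": 0.63,"hand": 0.75},{"ax": 0,"ay": 0,"dx": 2.82,"dy": -7.73,"dz": 0,"az": 0.7,"hand": 0.75}])

```text
clock: 33.75
eef_pos: [417.9, 179.9, 110.0]
tool_rot: [-3.142, -0.005, 0.419]
force: [0.3, 0.1, -0.7]
width: 21.6
gripper_force: 0.0
```

Request:
send_rows(series=[{"ax": 0,"ay": 0,"dx": 0,"dy": -0.24,"dz": 0,"az": 0.02,"hand": 0.75},{"ax": 0,"ay": 0,"dx": 0.01,"dy": -0.42,"dz": 0,"az": 0.035,"hand": 0.75},{"ax": 0,"ay": 0,"dx": 0.01,"dy": -0.5,"dz": 0,"az": 0.042,"hand": 0.75},{"ax": 0,"ay": 0,"dx": 0.01,"dy": -0.5,"dz": 0,"az": 0.042,"hand": 0.75}])

```text
clock: 34.15
eef_pos: [415.3, 184.1, 108.8]
tool_rot: [3.141, -0.002, 0.381]
force: [2.5, -2.0, 2.2]
width: 21.4
gripper_force: 1.7
```

```bash
python3 -c "
from h import *
s=read_state();p=np.array(s['eef_pos'])[:2]-C0;print(np.hypot(*p),np.arctan2(p[1],p[0])-PH0,s['width'],s['force'],s['tool_rot'],s['gripper_force'])
p=PH0;h=C0+120*np.array([np.cos(p),np.sin(p)])
d=save('wrist','w11.png');print(proj(d,[[*h,150],[*h,100]]))
g=cv2.cvtColor(d['pixels'],cv2.COLOR_RGB2GRAY).astype(int)
for r in (230,250,270,285): print(r,' '.join(map(str,g[r,222:300:2])))
"
```

```text
118.715946310871 -0.046199925318441526 21.43323510228423 [ 2.52259859 -1.98302578  2.16103827] [ 3.14140050e+00 -2.38925811e-03  3.80601300e-01] 1.677015870809555
[[273.56375797 285.87272636]
 [268.96253255 232.80706723]]
230 64 64 62 61 66 15 9 8 58 70 71 72 72 71 70 63 35 43 47 52 52 51 54 54 53 54 49 34 71 1 10 14 67 63 62 63 64 55 55
250 42 43 45 10 6 4 6 5 50 70 70 68 70 70 69 37 36 40 36 38 40 40 38 39 38 37 37 39 36 28 7 2 7 5 67 64 43 52 62
270 8 11 8 10 8 7 2 32 71 68 69 73 73 70 62 34 38 39 39 39 40 39 39 40 40 41 38 38 39 37 38 0 10 11 10 8 7 9 10
285 11 10 7 9 9 6 34 70 69 69 65 69 69 70 57 40 47 47 47 49 48 51 49 47 48 50 49 47 47 48 49 40 6 9 8 6 8 9 7
```

The post is about 2.5 mm beyond home against the plunger, so backing off lets it return.

Request:
send_rows(series=[{"ax": 0,"ay": 0,"dx": 0,"dy": 0.25,"dz": 0,"az": -0.02,"hand": 0.72},{"ax": 0,"ay": 0,"dx": 0.01,"dy": 0.5,"dz": 0,"az": -0.042,"hand": 0.5},{"ax": 0,"ay": 0,"dx": 0.01,"dy": 0.5,"dz": 0,"az": -0.042,"hand": 0.5},{"ax": 0,"ay": 0,"dx": 0.01,"dy": 0.5,"dz": 0,"az": -0.042,"hand": 0.5},{"ax": 0,"ay": 0,"dx": 0.01,"dy": 0.5,"dz": 0,"az": -0.042,"hand": 0.5},{"ax": 0,"ay": 0,"dx": 0.01,"dy": 0.5,"dz": 0,"az": -0.042,"hand": 0.5}])

```text
clock: 34.8
eef_pos: [415.8, 179.7, 108.2]
tool_rot: [-3.141, 0.0, 0.423]
force: [-0.3, 0.1, -0.0]
width: 42.6
gripper_force: 0.0
```

```bash
python3 -c "
from h import *
s=read_state();print(s['force'])
p=PH0;h=C0+120*np.array([np.cos(p),np.sin(p)])
d=save('wrist','w12.png');print(proj(d,[[*h,150],[*h,100]]))
g=cv2.cvtColor(d['pixels'],cv2.COLOR_RGB2GRAY).astype(int)
for r in (270,285): print(r,' '.join(map(str,g[r,210:320:2])))
t=save('top','t12.png')
cv2.imwrite('pics/t12c.png',cv2.resize(t['pixels'][130:290,150:430,::-1],None,fx=2.8,fy=2.8,interpolation=cv2.INTER_CUBIC))
"
```

```text
[-0.34842151  0.06109062 -0.01872577]
[[262.51909439 284.35919206]
 [261.23228565 231.20475325]]
270 5 7 32 68 69 71 72 71 69 69 68 68 69 71 71 72 70 69 67 36 36 40 39 40 41 39 40 42 42 41 38 39 39 37 35 93 181 183 187 186 183 184 181 159 62 54 56 7 6 7 3 6 7 10 7
285 32 68 66 67 65 67 67 69 70 71 70 70 68 69 66 67 70 66 66 40 48 47 49 49 47 48 47 48 49 48 49 47 48 46 47 43 192 183 181 182 181 179 175 69 70 58 60 58 41 7 7 7 12 10 8
```

View pics/t12c.png

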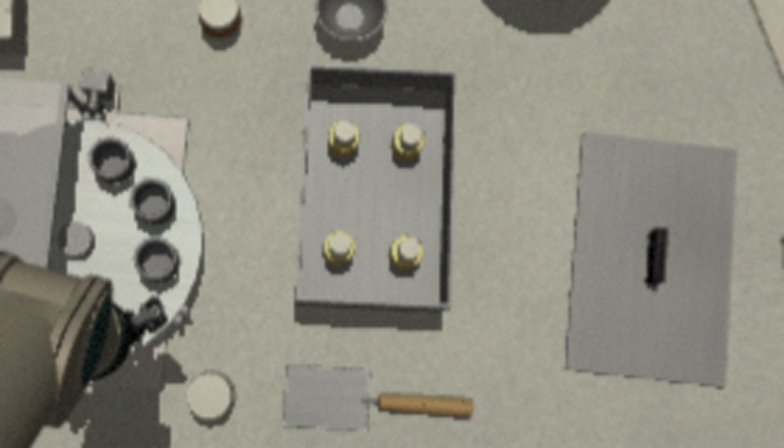

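The post is at column 264.5 against 262.5 predicted, so the table is home. Four sticks stand in the pan, and the lid is unmoved with its grip at about (657,258) in the crop. Next is the lid.

Request:
send_rows(series=[{"ax": 0,"ay": 0,"dx": 0,"dy": 0,"dz": -3,"az": 0,"hand": 0.5},{"ax": 0,"ay": 0,"dx": 0,"dy": 0,"dz": -6,"az": 0,"hand": 0.5},{"ax": 0,"ay": 0,"dx": 0,"dy": 0,"dz": -10,"az": 0,"hand": 0.5},{"ax": 0,"ay": 0,"dx": 0,"dy": 0,"dz": -10,"az": 0,"hand": 0.5}])

```text
clock: 35.3
eef_pos: [418.8, 180.1, 212.0]
tool_rot: [-3.141, -0.008, 0.423]
force: [0.2, -0.2, -0.5]
width: 42.6
gripper_force: 0.0
```

```bash
python3 -c "
from h import *
print(plan(507.8,-391,200,-.12))
"
```

```text
[-1.5325e+01  5.5736e+01  1.0620e+00 -2.0000e-03 -7.0000e-03  5.4300e-01]
```

Request:
send_rows(series=[{"ax": 0,"ay": 0,"dx": -15.3,"dy": 55.7,"dz": 1,"az": 0.543,"hand": 0.4},{"ax": 0,"ay": 0,"dx": -15.3,"dy": 55.7,"dz": 1,"az": 0.543,"hand": 0.4},{"ax": 0,"ay": 0,"dx": -15.3,"dy": 55.7,"dz": 1,"az": 0.543,"hand": 0.4},{"ax": 0,"ay": 0,"dx": -15.3,"dy": 55.7,"dz": 1,"az": 0.543,"hand": 0.4},{"ax": 0,"ay": 0,"dx": -15.3,"dy": 55.7,"dz": 1,"az": 0.543,"hand": 0.4},{"ax": 0,"ay": 0,"dx": -15.3,"dy": 55.7,"dz": 1,"az": 0.543,"hand": 0.4},{"ax": 0,"ay": 0,"dx": -15.3,"dy": 55.7,"dz": 1,"az": 0.543,"hand": 0.4},{"ax": 0,"ay": 0,"dx": -15.3,"dy": 55.7,"dz": 1,"az": 0.543,"hand": 0.4},{"ax": 0,"ay": 0,"dx": -15.3,"dy": 55.7,"dz": 1,"az": 0.543,"hand": 0.4},{"ax": 0,"ay": 0,"dx": -15.3,"dy": 55.7,"dz": 1,"az": 0.543,"hand": 0.4}])

```text
clock: 36.3
eef_pos: [492.9, -316.0, 198.8]
tool_rot: [-3.14, 0.001, -0.12]
force: [0.7, 0.2, 0.5]
width: 51.0
gripper_force: 0.0
```

```bash
python3 -c "
from h import *
print(plan(507.8,-391,200,-.12))
"
```

```text
[ 2.376e+00  7.271e+00 -1.320e-01 -1.000e-03  1.000e-03 -0.000e+00]
```

Request:
send_rows(series=[{"ax": 0,"ay": 0,"dx": 1.5,"dy": 3.7,"dz": 0,"az": 0,"hand": 0.4},{"ax": 0,"ay": 0,"dx": 2.4,"dy": 7.2,"dz": 0,"az": 0,"hand": 0.4},{"ax": 0,"ay": 0,"dx": 2.4,"dy": 7.2,"dz": 0,"az": 0,"hand": 0.4},{"ax": 0,"ay": 0,"dx": 2.4,"dy": 7.2,"dz": 0,"az": 0,"hand": 0.4},{"ax": 0,"ay": 0,"dx": 2.4,"dy": 7.2,"dz": 0,"az": 0,"hand": 0.4}])

```text
clock: 36.8
eef_pos: [508.3, -387.0, 198.9]
tool_rot: [-3.139, 0.001, -0.119]
force: [1.0, 1.1, -0.1]
width: 51.0
gripper_force: 0.0
```

```bash
python3 -c "
from h import *
import pickle
print(read_state()['eef_pos'],plan(507.8,-391,200,-.12))
d=save('wrist','w13.png');pickle.dump(d,open('w13.pkl','wb'))
c,q=np.cos(-.12),np.sin(-.12)
print(np.round(proj(d,[[507.8+c*a-q*b,-391+q*a+c*b,32] for a,b in((30,7),(30,-7),(-30,-7),(-30,7),(0,0))])))
"
```

```text
[ 508.31596899 -387.00319937  198.85077389] [-0.004  0.403 -0.116 -0.002  0.001  0.001]
[[256. 142.]
 [269. 142.]
 [269. 197.]
 [256. 197.]
 [262. 170.]]
```

View pics/w13.png

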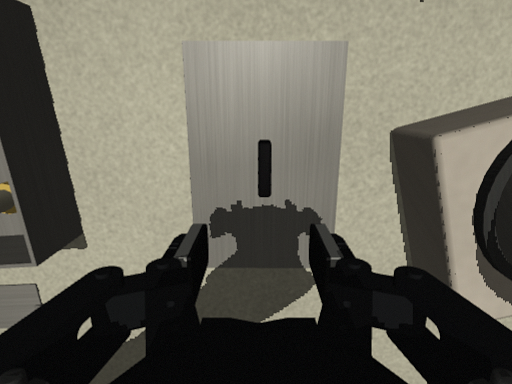

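The lid grip is centred at (264.5,169), about 2 mm right of the prediction and square to the tool. I'll descend and grip it.

Request:
send_rows(series=[{"ax": 0,"ay": 0,"dx": 0,"dy": 0.6,"dz": 4,"az": 0,"hand": 0.4},{"ax": 0,"ay": 0,"dx": 0,"dy": 0.6,"dz": 8,"az": 0,"hand": 0.4},{"ax": 0,"ay": 0,"dx": 0,"dy": 0.6,"dz": 12,"az": 0,"hand": 0.4},{"ax": 0,"ay": 0,"dx": 0,"dy": 0.6,"dz": 15,"az": 0,"hand": 0.4},{"ax": 0,"ay": 0,"dx": 0,"dy": 0.6,"dz": 17.5,"az": 0,"hand": 0.4},{"ax": 0,"ay": 0,"dx": 0,"dy": 0.6,"dz": 18.5,"az": 0,"hand": 0.4},{"ax": 0,"ay": 0,"dx": 0,"dy": 0.6,"dz": 18.8,"az": 0,"hand": 0.4},{"ax": 0,"ay": 0,"dx": 0,"dy": 0.6,"dz": 18.8,"az": 0,"hand": 0.4}])

```text
clock: 37.65
eef_pos: [508.1, -394.6, 12.4]
tool_rot: [3.141, -0.001, -0.119]
force: [-0.7, 1.2, -0.5]
width: 51.4
gripper_force: 0.0
```

Request:
send_rows(series=[{"ax": 0,"ay": 0,"dx": 0,"dy": 0,"dz": 0.1,"az": 0,"hand": 0.6},{"ax": 0,"ay": 0,"dx": 0,"dy": 0,"dz": 0.1,"az": 0,"hand": 0.8},{"ax": 0,"ay": 0,"dx": 0,"dy": 0,"dz": 0.1,"az": 0,"hand": 1},{"ax": 0,"ay": 0,"dx": 0,"dy": 0,"dz": 0.1,"az": 0,"hand": 1},{"ax": 0,"ay": 0,"dx": 0,"dy": 0,"dz": 0.1,"az": 0,"hand": 1},{"ax": 0,"ay": 0,"dx": 0,"dy": 0,"dz": 0.1,"az": 0,"hand": 1}])

```text
clock: 38.25
eef_pos: [508.2, -394.8, 11.9]
tool_rot: [-3.141, -0.002, -0.12]
force: [-0.1, 2.1, 6.5]
width: 13.0
gripper_force: 61.4
```

Request:
send_rows(series=[{"ax": 0,"ay": 0,"dx": 0,"dy": 0,"dz": -1,"az": 0,"hand": 1},{"ax": 0,"ay": 0,"dx": 0,"dy": 0,"dz": -3,"az": 0,"hand": 1},{"ax": 0,"ay": 0,"dx": 0,"dy": 0,"dz": -6,"az": 0,"hand": 1},{"ax": 0,"ay": 0,"dx": 0,"dy": 0,"dz": -9,"az": 0,"hand": 1},{"ax": 0,"ay": 0,"dx": 0,"dy": 0,"dz": -12,"az": 0,"hand": 1},{"ax": 0,"ay": 0,"dx": 0,"dy": 0,"dz": -14,"az": 0,"hand": 1},{"ax": 0,"ay": 0,"dx": 0,"dy": 0,"dz": -14,"az": 0,"hand": 1},{"ax": 0,"ay": 0,"dx": 0,"dy": 0,"dz": -14,"az": 0,"hand": 1}])

```text
clock: 39.05
eef_pos: [507.3, -394.2, 150.2]
tool_rot: [-3.141, 0.0, -0.12]
force: [-0.6, -0.2, -4.6]
width: 12.3
gripper_force: 60.2
```

```bash
python3 -c "
from h import *
s=read_state();print(s['eef_pos'],s['force'],s['torque'])
print(plan(576.2,-85.8,150,-.062))
"
```

```text
[ 507.28312043 -394.22229787  150.21005205] [-0.60536842 -0.2011789  -4.58921942] [0.01932269 0.03598371 0.02168054]
[ 3.1410e+00 -3.1446e+01  4.2000e-02 -1.0000e-03  0.0000e+00 -5.8000e-02]
```

Request:
send_rows(series=[{"ax": 0,"ay": 0,"dx": 0.2,"dy": -2,"dz": 0,"az": 0,"hand": 1},{"ax": 0,"ay": 0,"dx": 0.6,"dy": -6,"dz": 0,"az": -0.01,"hand": 1},{"ax": 0,"ay": 0,"dx": 1,"dy": -10,"dz": 0,"az": -0.02,"hand": 1},{"ax": 0,"ay": 0,"dx": 1.5,"dy": -15,"dz": 0,"az": -0.03,"hand": 1},{"ax": 0,"ay": 0,"dx": 2,"dy": -20,"dz": 0,"az": -0.04,"hand": 1},{"ax": 0,"ay": 0,"dx": 2.5,"dy": -25,"dz": 0,"az": -0.05,"hand": 1},{"ax": 0,"ay": 0,"dx": 2.9,"dy": -29,"dz": 0,"az": -0.058,"hand": 1},{"ax": 0,"ay": 0,"dx": 3.1,"dy": -31.4,"dz": 0,"az": -0.058,"hand": 1},{"ax": 0,"ay": 0,"dx": 3.1,"dy": -31.4,"dz": 0,"az": -0.058,"hand": 1},{"ax": 0,"ay": 0,"dx": 3.1,"dy": -31.4,"dz": 0,"az": -0.058,"hand": 1}])

```text
clock: 40.05
eef_pos: [575.0, -86.0, 149.1]
tool_rot: [3.141, 0.003, -0.061]
force: [0.0, -0.6, -3.4]
width: 12.8
gripper_force: 60.0
```

Request:
send_rows(series=[{"ax": 0,"ay": 0,"dx": 0,"dy": 0,"dz": 0,"az": 0,"hand": 1},{"ax": 0,"ay": 0,"dx": 0,"dy": 0,"dz": 0,"az": 0,"hand": 1}])

```text
clock: 40.25
eef_pos: [575.3, -88.4, 150.4]
tool_rot: [3.141, 0.001, -0.065]
force: [-0.1, 0.5, -4.0]
width: 12.8
gripper_force: 60.0
```

```bash
python3 -c "
from h import *
s=read_state();print(s['eef_pos'],s['force'])
print(plan(576.2,-85.8,92,-.062))
"
```

```text
[575.33071409 -88.42382778 150.35005647] [-0.11511701  0.48590813 -3.98859525]
[ 7.400e-02 -2.720e-01  5.835e+00  1.000e-03  1.000e-03 -3.000e-03]
```

Request:
send_rows(series=[{"ax": 0,"ay": 0,"dx": 0.1,"dy": -0.2,"dz": 1.5,"az": 0,"hand": 1},{"ax": 0,"ay": 0,"dx": 0.1,"dy": -0.2,"dz": 3,"az": 0,"hand": 1},{"ax": 0,"ay": 0,"dx": 0.1,"dy": -0.2,"dz": 4.2,"az": 0,"hand": 1},{"ax": 0,"ay": 0,"dx": 0.1,"dy": -0.2,"dz": 5,"az": 0,"hand": 1},{"ax": 0,"ay": 0,"dx": 0.1,"dy": -0.2,"dz": 5.4,"az": 0,"hand": 1},{"ax": 0,"ay": 0,"dx": 0.1,"dy": -0.2,"dz": 5.6,"az": 0,"hand": 1},{"ax": 0,"ay": 0,"dx": 0.1,"dy": -0.2,"dz": 5.6,"az": 0,"hand": 1},{"ax": 0,"ay": 0,"dx": 0.1,"dy": -0.2,"dz": 5.6,"az": 0,"hand": 1}])

```text
clock: 41.05
eef_pos: [577.4, -84.9, 95.1]
tool_rot: [3.141, -0.001, -0.062]
force: [0.8, 0.2, -2.6]
width: 12.9
gripper_force: 60.0
```

Request:
send_rows(series=[{"ax": 0,"ay": 0,"dx": -0.05,"dy": 0,"dz": 0.1,"az": 0,"hand": 1},{"ax": 0,"ay": 0,"dx": -0.05,"dy": 0,"dz": 0.2,"az": 0,"hand": 1},{"ax": 0,"ay": 0,"dx": -0.05,"dy": 0,"dz": 0.3,"az": 0,"hand": 1},{"ax": 0,"ay": 0,"dx": -0.05,"dy": 0,"dz": 0.3,"az": 0,"hand": 1}])

```text
clock: 41.45
eef_pos: [576.7, -84.7, 91.9]
tool_rot: [-3.141, -0.0, -0.062]
force: [-0.4, 0.7, -1.7]
width: 12.7
gripper_force: 60.3
```

The lid is seating, since the measured load dropped. I'll release and rise.

Request:
send_rows(series=[{"ax": 0,"ay": 0,"dx": 0,"dy": 0,"dz": 0.05,"az": 0,"hand": 1},{"ax": 0,"ay": 0,"dx": 0,"dy": 0,"dz": 0.05,"az": 0,"hand": 0.8},{"ax": 0,"ay": 0,"dx": 0,"dy": 0,"dz": 0.05,"az": 0,"hand": 0.6},{"ax": 0,"ay": 0,"dx": 0,"dy": 0,"dz": 0.05,"az": 0,"hand": 0.4},{"ax": 0,"ay": 0,"dx": 0,"dy": 0,"dz": 0.05,"az": 0,"hand": 0.4},{"ax": 0,"ay": 0,"dx": 0,"dy": 0,"dz": -3,"az": 0,"hand": 0.4},{"ax": 0,"ay": 0,"dx": 0,"dy": 0,"dz": -7,"az": 0,"hand": 0.4},{"ax": 0,"ay": 0,"dx": 0,"dy": 0,"dz": -11,"az": 0,"hand": 0.4},{"ax": 0,"ay": 0,"dx": 0,"dy": 0,"dz": -15,"az": 0,"hand": 0.4}])

```text
clock: 42.35
eef_pos: [576.3, -84.9, 243.1]
tool_rot: [3.141, 0.0, -0.063]
force: [1.9, 0.4, -0.1]
width: 51.4
gripper_force: 0.0
```

Request:
send_rows(series=[{"ax": 0,"ay": 0,"dx": 0,"dy": 25,"dz": 0,"az": 0,"hand": 0.4},{"ax": 0,"ay": 0,"dx": 0,"dy": 25,"dz": 0,"az": 0,"hand": 0.4},{"ax": 0,"ay": 0,"dx": 0,"dy": 25,"dz": 0,"az": 0,"hand": 0.4},{"ax": 0,"ay": 0,"dx": 0,"dy": 25,"dz": 0,"az": 0,"hand": 0.4},{"ax": 0,"ay": 0,"dx": 0,"dy": 25,"dz": 0,"az": 0,"hand": 0.4},{"ax": 0,"ay": 0,"dx": 0,"dy": 25,"dz": 0,"az": 0,"hand": 0.4},{"ax": 0,"ay": 0,"dx": 0,"dy": 25,"dz": 0,"az": 0,"hand": 0.4}])

```text
clock: 43.05
eef_pos: [559.9, -336.2, 241.4]
tool_rot: [3.141, 0.0, -0.066]
force: [-0.2, 0.4, 0.2]
width: 51.3
gripper_force: 0.0
```

```bash
python3 -c "
from h import *
t=save('top','t14.png');s=save('scene','s14.png')
c,q=np.cos(-.062),np.sin(-.062)
P=[[576.2+c*a-q*b,-85.8+q*a+c*b,84] for a,b in((131,86),(131,-86),(-131,-86),(-131,86))]
k=3
def f(d,x0,y0,w,h):
    im=cv2.resize(np.ascontiguousarray(d['pixels'][y0:y0+h,x0:x0+w,::-1]),None,fx=k,fy=k,interpolation=cv2.INTER_CUBIC)
    u=((proj(d,P)-[x0,y0]+.5)*k-.5); print(np.round(u))
    for z in u: cv2.circle(im,tuple(int(v) for v in z),3,(0,0,255),1)
    return im
cv2.imwrite('pics/f14.png',np.hstack([f(t,215,135,110,130),f(s,155,115,150,130)]))
"
```

```text
[[128.  47.]
 [303.  57.]
 [294. 325.]
 [113. 314.]]
[[176. 340.]
 [ 46. 205.]
 [289.  47.]
 [424. 157.]]
```

View pics/f14.png

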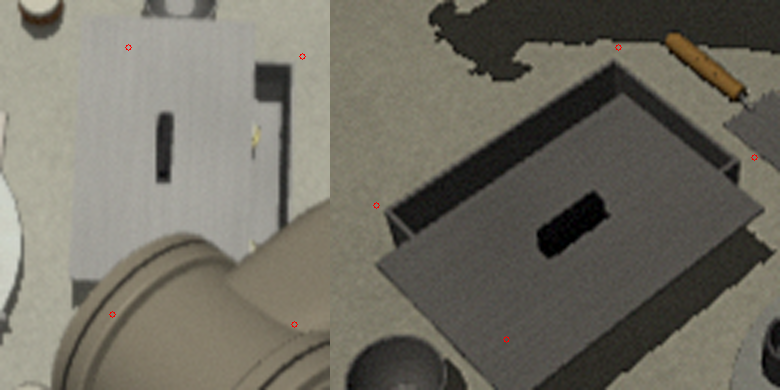

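My finger move was clear of it, but the view shows the lid has been knocked about 45 mm to +y and 27 mm to +x, still flat on the rim. I'll fit its new pose from these corners and mend it.

```bash
python3 - <<'E'
from h import *
from scipy.optimize import least_squares
t=get_image('top');s=get_image('scene')
T=lambda u,v:np.array([215+(u+.5)/3-.5,135+(v+.5)/3-.5]);S=lambda u,v:np.array([155+(u-330+.5)/3-.5,115+(v+.5)/3-.5])
obs=[(t,T(83,17),131,86,84),(t,T(71,279),-131,86,84),(s,S(377,265),131,-86,84),(s,S(622,95),-131,-86,84),(s,S(763,208),-131,86,84)]
def f(p):
    c,q=np.cos(p[2]),np.sin(p[2]);r=[]
    for d,uv,a,b,z in obs:r+=list(proj(d,[p[0]+c*a-q*b,p[1]+q*a+c*b,z])[0]-uv)
    return r
o=least_squares(f,[600,-45,-.06]);print(o.x,np.round(o.fun,1))
for d,(x0,x1,y0,y1) in((t,(255,285,165,200)),(s,(220,252,172,206))):
    g=cv2.cvtColor(d['pixels'],cv2.COLOR_RGB2GRAY)[y0:y1,x0:x1]
    ys,xs=np.where(g<35);u=np.r_[xs.mean()+x0,ys.mean()+y0];print(len(xs),u,at(d,*u,98),at(d,*u,112))
    print(cv2.minAreaRect(np.c_[xs,ys].astype(np.float32)))
print(plan(*o.x[:2],240,o.x[2]))
E
```

```text
[ 6.11164261e+02 -4.26752421e+01 -4.19478293e-02] [-0.5 -0.7 -0.4  0.2 -0.7 -0.2 -0.1 -0.8  0.6 -0.3]
9 [269.33333333 192.22222222] [584.35450556 -41.55616674  98.        ] [581.9169239  -41.03127447 112.        ]
((14.0, 27.0), (4.0, 2.0), 90.0)
256 [234.94140625 189.67578125] [611.58750392 -42.97755634  98.        ] [618.00181858 -34.84610155 112.        ]
((14.929729461669922, 17.778377532958984), (10.293004989624023, 26.173641204833984), 53.97262954711914)
[ 3.1930e+00 -2.9187e+01  1.7800e-01 -1.0000e-03  0.0000e+00 -1.7000e-02]
```

The fits agree: the lid is at (611,-43), yaw -0.042, level on the rim. I'll go back to it.

Request:
send_rows(series=[{"ax": 0,"ay": 0,"dx": 3.2,"dy": -29.2,"dz": 0.2,"az": -0.017,"hand": 0.4},{"ax": 0,"ay": 0,"dx": 3.2,"dy": -29.2,"dz": 0.2,"az": -0.017,"hand": 0.4},{"ax": 0,"ay": 0,"dx": 3.2,"dy": -29.2,"dz": 0.2,"az": -0.017,"hand": 0.4},{"ax": 0,"ay": 0,"dx": 3.2,"dy": -29.2,"dz": 0.2,"az": -0.017,"hand": 0.4},{"ax": 0,"ay": 0,"dx": 3.2,"dy": -29.2,"dz": 0.2,"az": -0.017,"hand": 0.4},{"ax": 0,"ay": 0,"dx": 3.2,"dy": -29.2,"dz": 0.2,"az": -0.017,"hand": 0.4},{"ax": 0,"ay": 0,"dx": 3.2,"dy": -29.2,"dz": 0.2,"az": -0.017,"hand": 0.4},{"ax": 0,"ay": 0,"dx": 3.2,"dy": -29.2,"dz": 0.2,"az": -0.017,"hand": 0.4},{"ax": 0,"ay": 0,"dx": 3.2,"dy": -29.2,"dz": 4,"az": -0.017,"hand": 0.4},{"ax": 0,"ay": 0,"dx": 3.2,"dy": -29.2,"dz": 6,"az": -0.017,"hand": 0.4}])

```text
clock: 44.25
eef_pos: [610.1, -45.7, 180.4]
tool_rot: [3.141, 0.001, -0.046]
force: [-0.3, 0.7, -0.9]
width: 51.4
gripper_force: 0.0
```

Request:
send_rows(series=[{"ax": 0,"ay": 0,"dx": 0,"dy": 0,"dz": 0,"az": 0,"hand": 0.4},{"ax": 0,"ay": 0,"dx": 0,"dy": 0,"dz": 0,"az": 0,"hand": 0.4}])

```text
clock: 44.45
eef_pos: [611.2, -46.3, 182.3]
tool_rot: [3.141, -0.0, -0.047]
force: [-0.7, -0.7, 1.0]
width: 51.2
gripper_force: 0.0
```

```bash
python3 -c "
from h import *
print(read_state()['eef_pos'],plan(611.2,-42.7,92,-.042))
d=save('wrist','w15.png');X=np.array([611.2,-42.7]);c,q=np.cos(-.042),np.sin(-.042)
print(np.round(proj(d,[[X[0]+c*a-q*b,X[1]+q*a+c*b,112] for a,b in((30,7),(30,-7),(-30,-7),(-30,7))])))
g=cv2.cvtColor(d['pixels'],cv2.COLOR_RGB2GRAY)[100:215,215:310];ys,xs=np.where(g<35)
print(len(xs),xs.min()+215,xs.max()+215,ys.min()+100,ys.max()+100,cv2.minAreaRect(np.c_[xs+215,ys+100].astype(np.float32)))
"
```

```text
[611.153051   -46.29444275 182.32255219] [-1.600e-02 -3.680e-01  9.032e+00  1.000e-03 -0.000e+00 -5.000e-03]
[[243. 158.]
 [263. 157.]
 [263. 235.]
 [245. 235.]]
1049 246 264 154 214 ((255.0, 184.0), (60.0, 18.0), 90.0)
```

Request:
send_rows(series=[{"ax": 0,"ay": 0,"dx": 0.1,"dy": -0.3,"dz": 3,"az": 0,"hand": 0.4},{"ax": 0,"ay": 0,"dx": 0.1,"dy": -0.3,"dz": 6,"az": 0,"hand": 0.4},{"ax": 0,"ay": 0,"dx": 0.1,"dy": -0.3,"dz": 8,"az": 0,"hand": 0.4},{"ax": 0,"ay": 0,"dx": 0.1,"dy": -0.3,"dz": 8.9,"az": 0,"hand": 0.4},{"ax": 0,"ay": 0,"dx": 0.1,"dy": -0.3,"dz": 8.9,"az": 0,"hand": 0.6},{"ax": 0,"ay": 0,"dx": 0.1,"dy": -0.3,"dz": 8.9,"az": 0,"hand": 0.8},{"ax": 0,"ay": 0,"dx": 0.1,"dy": -0.3,"dz": 8.9,"az": 0,"hand": 1},{"ax": 0,"ay": 0,"dx": 0.1,"dy": -0.3,"dz": 8.9,"az": 0,"hand": 1},{"ax": 0,"ay": 0,"dx": 0.1,"dy": -0.3,"dz": 8.9,"az": 0,"hand": 1},{"ax": 0,"ay": 0,"dx": 0.1,"dy": -0.3,"dz": 8.9,"az": 0,"hand": 1}])

```text
clock: 45.5
eef_pos: [613.5, -42.7, 94.5]
tool_rot: [3.141, -0.003, -0.045]
force: [-0.5, -0.7, 7.0]
width: 12.7
gripper_force: 60.9
```

Request:
send_rows(series=[{"ax": 0,"ay": 0,"dx": 0,"dy": 0,"dz": -1,"az": 0,"hand": 1},{"ax": 0,"ay": 0,"dx": 0,"dy": 0,"dz": -2.5,"az": 0,"hand": 1},{"ax": 0,"ay": 0,"dx": 0,"dy": 0,"dz": -4,"az": 0,"hand": 1},{"ax": 0,"ay": 0,"dx": 0,"dy": 0,"dz": -4,"az": 0,"hand": 1},{"ax": 0,"ay": 0,"dx": 0,"dy": 0,"dz": -4,"az": 0,"hand": 1}])

```text
clock: 46.0
eef_pos: [612.6, -41.7, 133.3]
tool_rot: [-3.141, -0.001, -0.045]
force: [0.3, 0.3, -4.1]
width: 12.5
gripper_force: 59.7
```

```bash
python3 -c "
from h import *
s=read_state();print(s['force'],plan(576.2,-85.8,130,-.062))
"
```

```text
[ 0.29635227  0.26680669 -4.10940125] [-3.436e+00  4.573e+00  3.230e-01 -0.000e+00 -1.000e-03  1.700e-02]
```

Request:
send_rows(series=[{"ax": 0,"ay": 0,"dx": -1,"dy": 1.3,"dz": 0,"az": 0,"hand": 1},{"ax": 0,"ay": 0,"dx": -2,"dy": 2.7,"dz": 0,"az": 0.01,"hand": 1},{"ax": 0,"ay": 0,"dx": -3,"dy": 4,"dz": 0,"az": 0.017,"hand": 1},{"ax": 0,"ay": 0,"dx": -3.4,"dy": 4.6,"dz": 0,"az": 0.017,"hand": 1},{"ax": 0,"ay": 0,"dx": -3.4,"dy": 4.6,"dz": 0,"az": 0.017,"hand": 1},{"ax": 0,"ay": 0,"dx": -3.4,"dy": 4.6,"dz": 1.5,"az": 0.017,"hand": 1},{"ax": 0,"ay": 0,"dx": -3.4,"dy": 4.6,"dz": 2.8,"az": 0.017,"hand": 1},{"ax": 0,"ay": 0,"dx": -3.4,"dy": 4.6,"dz": 3.5,"az": 0.017,"hand": 1},{"ax": 0,"ay": 0,"dx": -3.4,"dy": 4.6,"dz": 3.5,"az": 0.017,"hand": 1},{"ax": 0,"ay": 0,"dx": -3.4,"dy": 4.6,"dz": 3.5,"az": 0.017,"hand": 1}])

```text
clock: 47.0
eef_pos: [576.2, -86.2, 97.2]
tool_rot: [3.141, 0.001, -0.062]
force: [-0.2, 0.4, -3.1]
width: 12.5
gripper_force: 59.6
```

```bash
python3 -c "
from h import *
s=read_state();print(s['force'],plan(576.2,-85.8,94.5,-.062))
"
```

```text
[-0.21692001  0.37955571 -3.12583289] [-0.005 -0.04   0.273  0.     0.001  0.   ]
```

Request:
send_rows(series=[{"ax": 0,"ay": 0,"dx": 0,"dy": 0,"dz": 0.15,"az": 0,"hand": 1},{"ax": 0,"ay": 0,"dx": 0,"dy": 0,"dz": 0.3,"az": 0,"hand": 1},{"ax": 0,"ay": 0,"dx": 0,"dy": 0,"dz": 0.3,"az": 0,"hand": 1},{"ax": 0,"ay": 0,"dx": 0,"dy": 0,"dz": 0.3,"az": 0,"hand": 0.8},{"ax": 0,"ay": 0,"dx": 0,"dy": 0,"dz": 0.3,"az": 0,"hand": 0.6},{"ax": 0,"ay": 0,"dx": 0,"dy": 0,"dz": 0.3,"az": 0,"hand": 0.4},{"ax": 0,"ay": 0,"dx": 0,"dy": 0,"dz": 0.3,"az": 0,"hand": 0.4},{"ax": 0,"ay": 0,"dx": 0,"dy": 0,"dz": -3,"az": 0,"hand": 0.4},{"ax": 0,"ay": 0,"dx": 0,"dy": 0,"dz": -7,"az": 0,"hand": 0.4},{"ax": 0,"ay": 0,"dx": 0,"dy": 0,"dz": -11,"az": 0,"hand": 0.4}])

```text
clock: 48.0
eef_pos: [575.9, -86.4, 208.8]
tool_rot: [3.141, 0.001, -0.063]
force: [0.7, 0.2, 0.0]
width: 51.3
gripper_force: 0.0
```

Request:
send_rows(series=[{"ax": 0,"ay": 0,"dx": 0,"dy": 25,"dz": -3,"az": 0,"hand": 0.4},{"ax": 0,"ay": 0,"dx": 0,"dy": 25,"dz": -3,"az": 0,"hand": 0.4},{"ax": 0,"ay": 0,"dx": 0,"dy": 25,"dz": -3,"az": 0,"hand": 0.4},{"ax": 0,"ay": 0,"dx": 0,"dy": 25,"dz": -3,"az": 0,"hand": 0.4},{"ax": 0,"ay": 0,"dx": 0,"dy": 25,"dz": -3,"az": 0,"hand": 0.4},{"ax": 0,"ay": 0,"dx": 0,"dy": 25,"dz": -3,"az": 0,"hand": 0.4},{"ax": 0,"ay": 0,"dx": 0,"dy": 25,"dz": -3,"az": 0,"hand": 0.4},{"ax": 0,"ay": 0,"dx": 0,"dy": 25,"dz": -3,"az": 0,"hand": 0.4}])

```text
clock: 48.8
eef_pos: [561.1, -334.3, 237.2]
tool_rot: [-3.14, 0.0, -0.061]
force: [0.1, 1.1, 0.2]
width: 51.2
gripper_force: 0.0
```

```bash
python3 - <<'E'
from h import *
s=get_image('scene');t=get_image('top')
g=cv2.cvtColor(s['pixels'],cv2.COLOR_RGB2GRAY);
x0,y0,x1,y1=185,150,250,210
c,q=np.cos(-.062),np.sin(-.062)
P=lambda a,b,z:[576.2+c*a-q*b,-85.8+q*a+c*b,z]
e=proj(s,[P(0,0,98)])[0];print('expected grip px',e)
x0,y0=(e-22).astype(int);w=g[y0:y0+45,x0:x0+45];ys,xs=np.where(w<35);u=np.r_[xs.mean()+x0,ys.mean()+y0]
print(len(xs),u,at(s,*u,98),cv2.minAreaRect(np.c_[xs,ys].astype(np.float32)))
# lid-edge check: gray just inside / outside along expected edges, both cameras
for d in(s,t):
    G=cv2.GaussianBlur(cv2.cvtColor(d['pixels'],cv2.COLOR_RGB2GRAY),(3,3),0)
    for nm,f in(('+x',lambda o,k:P(131+o,k*60,84)),('-x',lambda o,k:P(-131+o,k*60,84)),('+y',lambda o,k:P(k*90,86+o,84)),('-y',lambda o,k:P(k*90,-86+o,84))):
        for k in(-1,1):
            print(nm,k,[int(cv2.getRectSubPix(G,(1,1),tuple(map(float,proj(d,f(o,k))[0])))[0,0]) for o in range(-24,25,4)])
print(read_state()['eef_pos'],read_state()['force'])
E
```

```text
expected grip px [233.45561747 171.44801523]
240 [234.19166667 171.125     ] [574.25728892 -85.24090956  98.        ] ((23.15384292602539, 22.23076629638672), (9.984603881835938, 25.51620864868164), 56.3099365234375)
+x -1 [82, 80, 81, 82, 83, 71, 39, 57, 111, 119, 118, 119, 118]
+x 1 [80, 80, 79, 80, 80, 75, 44, 35, 36, 34, 41, 96, 121]
-x -1 [119, 122, 120, 120, 120, 111, 90, 81, 80, 82, 82, 82, 82]
-x 1 [81, 79, 80, 81, 83, 95, 89, 79, 79, 80, 80, 79, 77]
+y -1 [78, 78, 78, 80, 81, 79, 54, 27, 26, 25, 25, 31, 41]
+y 1 [80, 79, 79, 80, 81, 80, 54, 26, 24, 24, 24, 24, 25]
-y -1 [120, 118, 120, 122, 123, 120, 101, 83, 79, 78, 78, 80, 79]
-y 1 [123, 125, 124, 120, 119, 114, 95, 82, 81, 79, 79, 81, 81]
+x -1 [161, 160, 160, 161, 161, 160, 160, 160, 159, 159, 160, 162, 163]
+x 1 [163, 163, 163, 163, 163, 162, 159, 146, 112, 82, 74, 73, 76]
-x -1 [118, 119, 118, 117, 115, 113, 112, 110, 110, 115, 122, 124, 125]
-x 1 [123, 124, 124, 124, 125, 125, 125, 123, 117, 103, 89, 84, 98]
+y -1 [122, 107, 86, 85, 108, 122, 126, 130, 143, 158, 165, 166, 168]
+y 1 [163, 164, 163, 164, 165, 165, 165, 163, 160, 161, 162, 160, 160]
-y -1 [122, 122, 123, 123, 122, 121, 121, 121, 121, 121, 121, 122, 122]
-y 1 [165, 163, 163, 161, 161, 162, 160, 159, 160, 159, 157, 159, 161]
[ 561.48372375 -333.56459479  237.2041524 ] [ 0.59332533 -0.17849064  1.13806898]
```

The lid's edges and grip are within about 2 mm of the target in the scene view, and the robot is clear. I'll hand in.

```bash
python3 -c "
from h import *
print(finish_job())"
```

```text
the job is handed in; nothing more can be done
None
```

I handed the job in at about 49 s of the 210 s allowed, and the judge returned no verdict. All four sticks present were placed in the pan, the table is back at home, and the lid is on the pan within about 2 mm of my target. The lid was knocked aside once after I first set it down, so I put it back.

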